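# Check the hinges of the seed cases

## Task

Open the lids of the three seed cases where they stand to check their hinges: a good lid swings freely and falls by itself when you let go, while one of the three is stiff and its lid stays partway open where you let go. Leave the two good cases where they are with their lids leaning fully back on their stops, and set the stiff one down flat in the black reject tray without dropping it, its lid still standing partway open so that anyone can see why it was rejected. Leave the other things on the table alone.

Things in the scene. Friction and masses are not known exactly. Their poses are not given: they have to be found in the camera images.
- case_1: one of three plywood seed cases that look alike: loose box 120 (x) x 60 (y) x 44 high, walls 5 mm, flat hinged lid on top (52 high shut, without knob), 0.5 to 0.75 kg. Origin: centre of underside, z up. Hinge along the upper edge of its +x end (away from the robot), knob near the -x end. Can be picked up across its 60 mm width. Any of the three places may hold the stiff one; it cannot be seen which
- lid_1 (a joint): angle of case_1's lid, rad: 0 shut, 1.57 upright, 2.1 leaning back on its stop past the +x end. Lid 120 x 60 x 8, 0.08 kg. A free lid takes 0.5 N at the knob; let go, it falls shut from below 1.4 or back on its stop from above 1.55 (balance between). The stiff lid (exactly one of the three) takes about 2 N and stays at the angle where it is let go
- knob_1 (a point): centre of the 18 mm steel ball knob (9 mm stem) on case_1's lid, on its centreline: lid shut, 25 mm from the -x end, 26 mm above the lid's top, 78 mm above the case's underside. From the hinge: 95 mm along the lid, 34 mm above its underside. The ball turns between gripping fingers, so they may keep pointing down while the lid swings
- hinge_1 (a point): middle of case_1's hinge line (parallel to the case's y), 60 mm in +x from the case's centre and 44 mm above its underside
- case_2: one of three plywood seed cases that look alike: loose box 120 (x) x 60 (y) x 44 high, walls 5 mm, flat hinged lid on top (52 high shut, without knob), 0.5 to 0.75 kg. Origin: centre of underside, z up. Hinge along the upper edge of its +x end (away from the robot), knob near the -x end. Can be picked up across its 60 mm width. Any of the three places may hold the stiff one; it cannot be seen which
- lid_2 (a joint): angle of case_2's lid, rad: 0 shut, 1.57 upright, 2.1 leaning back on its stop past the +x end. Lid 120 x 60 x 8, 0.08 kg. A free lid takes 0.5 N at the knob; let go, it falls shut from below 1.4 or back on its stop from above 1.55 (balance between). The stiff lid (exactly one of the three) takes about 2 N and stays at the angle where it is let go
- knob_2 (a point): centre of the 18 mm steel ball knob (9 mm stem) on case_2's lid, on its centreline: lid shut, 25 mm from the -x end, 26 mm above the lid's top, 78 mm above the case's underside. From the hinge: 95 mm along the lid, 34 mm above its underside. The ball turns between gripping fingers, so they may keep pointing down while the lid swings
- hinge_2 (a point): middle of case_2's hinge line (parallel to the case's y), 60 mm in +x from the case's centre and 44 mm above its underside
- case_3: one of three plywood seed cases that look alike: loose box 120 (x) x 60 (y) x 44 high, walls 5 mm, flat hinged lid on top (52 high shut, without knob), 0.5 to 0.75 kg. Origin: centre of underside, z up. Hinge along the upper edge of its +x end (away from the robot), knob near the -x end. Can be picked up across its 60 mm width. Any of the three places may hold the stiff one; it cannot be seen which
- lid_3 (a joint): angle of case_3's lid, rad: 0 shut, 1.57 upright, 2.1 leaning back on its stop past the +x end. Lid 120 x 60 x 8, 0.08 kg. A free lid takes 0.5 N at the knob; let go, it falls shut from below 1.4 or back on its stop from above 1.55 (balance between). The stiff lid (exactly one of the three) takes about 2 N and stays at the angle where it is let go
- knob_3 (a point): centre of the 18 mm steel ball knob (9 mm stem) on case_3's lid, on its centreline: lid shut, 25 mm from the -x end, 26 mm above the lid's top, 78 mm above the case's underside. From the hinge: 95 mm along the lid, 34 mm above its underside. The ball turns between gripping fingers, so they may keep pointing down while the lid swings
- hinge_3 (a point): middle of case_3's hinge line (parallel to the case's y), 60 mm in +x from the case's centre and 44 mm above its underside
- tray: the reject tray: shallow black plastic tray fixed to the table, empty, outer 220 (x) x 180 (y) x 30 high, walls and floor 4 mm. Origin: centre of its underside
- mouse: bystander: black computer mouse, 100 x 60 x 34 high; origin centre of underside
- scoop: bystander: wooden spoon 140 long, lying on the table
- pot: bystander: small black pot with a lettuce seedling, 68 across x 95 high; origin centre of underside
- sprayer: bystander: white spray bottle, 72 across x 181 high; origin centre of underside
- jar: bystander: jar with a green lid, 72 across x 85 high; origin centre of underside
- jug: bystander: white plastic jug with a handle, 110 across x 150 high; origin centre of underside
Mind the look-alikes: they are no part of the job. What is shaped like the case_2 but orange is not meant.

How it is judged:
By the outcome, as a careful person would: the job done as asked, in the order asked, and still so for the second after the job is handed in, with the robot touching nothing.
It also fails if it takes over 72 s, if anything falls off the work surface, if the arm or the gripper's body presses on something with over 40 N, if the wrist force passes 120 N, or if a joint passes its speed limit or range.

## Robot

A 6-joint arm with a two-finger parallel gripper is mounted at the origin on the work surface. World frame = base frame: x ahead of the robot, y to its left, z up, the work surface at z = 0. Lengths are in mm, angles in degrees, forces in N, time in s.
With the tool pointing down it reaches from about 275 to 775 mm from the base axis. Payload 14.6 kg.
Tool frame: the origin (TCP) lies between the finger pads; the fingertips stand 25 mm ahead of it and the grasp point (between the pads) lies 6 mm ahead of it; y points along the fingers, z is the direction in which the jaws open and shut, and the axes are right-handed (so a half turn about y gives the same grasp; the last joint's range is limited). The gripper opens to 85 mm and grips with 20 to 120 N. Pads are 22 mm wide; open, the fingers measure 114 mm over their backs; the gripper's body (76 mm by 85 mm) begins 54 mm behind the grasp point. The pads swing forward as they close: fully open they stand 13 mm farther back than shut.
Start: joints at [64.67, 15.075, -2.767, 72.158, 0, 81.102], TCP at [148.519, 503.558, 256.278] pointing down, gripper open.
Joint ranges: [-151.79, 151.79], [-50.71, 97.33], [-67.44, 78.34], [-121.81, 120.89], [-77.56, 73.72], [-180, 180]. Speed limits (degrees/s): [108.29, 108.29, 147.25, 159.86, 180, 180].

## Interface

Orientations are given as [roll, pitch, yaw] about the fixed x, y, z axes, in that order (R = Rz(yaw) Ry(pitch) Rx(roll)).
In Python, from rig import monitor, eyes, ticket gives the robot as it stands.
- The arm moves only by the tool carry_out, never from a script. Its argument "targets" is a list of rows, each an object with "hand": the opening, from 0 (shut) to 1 (fully open); "travel": the shift along the tool's x, y, z in cm, a list of three; "dr": the turn, a rotation vector about the tool's x, y, z in rad, a list of three. In form: [{"hand": hand, "travel": [tx, ty, tz], "dr": [ax, ay, az]}, ...]. A call has 1 to 12 rows; each row is the pose to reach, as a shift and turn from the pose measured when the call began, along the tool's axes at that moment; what a row does not reach only later rows make up. A row lasts 1/12 s, in which the tool goes at most 41.7 mm and 7.16 degrees, less where a joint would pass 70% of its speed; a pose out of reach is approached as far as the arm can. A call with a gripper value outside its range is refused whole. The fingers move at their own pace and stop on an object; "grip_force" is the grip in N (left out, the last holds). Time passes only in rows, so rows that repeat a pose let the fingers close. It gives the time, the measured TCP pose, the force and the opening at its end, in the units of the state.
- monitor.get_state(): the state, without advancing time (a new reading comes with each control period).
- eyes.grab_frame(name): name is "scene" or "top" or "wrist"; returns (picture, depth): 400x640x3 uint8, red, green, blue; 400x640 float32, mm along the optical axis (not along the pixel's ray), 0 where there is no reading.
- eyes.camera_info(name): a dict with "intrinsics" (3x3 intrinsics, pixels), "eye" and "orientation" of the camera in the world. Camera axes: x right, y up, looking along -z (the intrinsics and any distortion apply to the point x, -y, -z); pixel columns grow to the right and rows downward; lengths in mm; the calibration is good to about 2 mm. A picture is of the moment at which its call begins: read the wrist's pose just before it. camera_info takes no time and is no camera call; for the wrist camera it gives the pose at the moment of the call.
- ticket.job_done(): hands the job in, once; it reports no verdict.
The state is a dict: "time": time; "joints": joint angles; "dq": joint speeds; "effort": joint torques, N m; "tcp_pos": TCP position; "orientation": TCP orientation; "force": force on the tool from outside, world axes, zero at the start; "wrist_torque": the same for the moment, N m; "opening": finger opening in mm.
Only numpy, scipy, OpenCV 4.12 (cv2) and the standard library are available. Lean on these libraries where they do the work, as an engineer would, in place of code of your own. Each camera call takes 0.05 s, during which the arm holds its last target.

## Working session

There is one attempt and no reset: what is moved stays moved. The work goes in short steps, Python scripts to look and compute and a tool call to move; the robot and the scene stay as the last step left them, time stands still between calls to the robot, and variables do not carry over. Pictures are saved under pics/ and viewed, and the job is handed in when it is done.

Besides the shell and the picture viewer there is one more tool, called as a command line: name --argument value ..., lists and objects as JSON in quotes. carry_out: Moves the arm, as the interface text tells. Its arguments: {"type":"object","properties":{"targets":{"type":"array","items":{"type":"object","properties":{"hand":{"type":"number"},"travel":{"type":"array","items":{"type":"number"}},"dr":{"type":"array","items":{"type":"number"}}}}},"grip_force":{"type":"number"}},"required":["targets"]}

```bash
ls; mkdir -p pics; python3 - <<'E'
from rig import monitor, eyes, ticket
import cv2
print(monitor.get_state())
for n in ["scene","top","wrist"]:
    i=eyes.camera_info(n);print(n,i)
for n in ["scene","top"]:
    p,d=eyes.grab_frame(n);cv2.imwrite(f"pics/{n}0.png",p[:,:,::-1])
    import numpy as np; np.save(f"{n}0.npy",d)
E
```

```text
pics
{'time': 0.0, 'joints': array([ 6.46694501e+01,  1.50989594e+01, -2.80399451e+00,  7.21563621e+01,
       -6.73426870e-05,  8.11028811e+01]), 'dq': array([ 0.02075412, -0.03003823,  0.01264128,  0.02718098, -0.03450586,
       -0.04566171]), 'effort': array([-2.47622331e-03, -6.37609291e+01,  3.84585643e+01,  1.31758663e-02,
       -1.32161576e-04,  1.59058294e-05]), 'tcp_pos': array([148.41814286, 503.33811967, 255.82245436]), 'orientation': array([-9.00586127e+01,  9.10731391e-03, -1.64334355e+01]), 'force': array([0.13746203, 0.92971023, 0.00315061]), 'wrist_torque': array([ 0.00666077,  0.00980225, -0.02670486]), 'opening': 85.51190331491678}
scene {'intrinsics': array([[419.76493704,   0.        , 317.67466982],
       [  0.        , 419.76493704, 201.25206233],
       [  0.        ,   0.        ,   1.        ]]), 'eye': array([1037.80636401,  478.10305915, 1106.29190064]), 'orientation': array([3.68679537e+01, 1.18738474e-01, 1.41254446e+02])}
top {'intrinsics': array([[375.46285874,   0.        , 318.60430763],
       [  0.        , 375.46285874, 205.2494043 ],
       [  0.        ,   0.        ,   1.        ]]), 'eye': array([ 464.00288595, -136.01555726, 1168.64174303]), 'orientation': array([  3.3268748 ,  -0.76932188, -91.33565468])}
wrist {'intrinsics': array([[281.0252806 ,   0.        , 318.53531519],
       [  0.        , 281.0252806 , 199.06431021],
       [  0.        ,   0.        ,   1.        ]]), 'eye': array([ 75.67905375, 523.73172433, 373.70199998]), 'orientation': array([-1.70906083e+01, -1.05709429e-02,  7.35361618e+01])}
```

View pics/scene0.png

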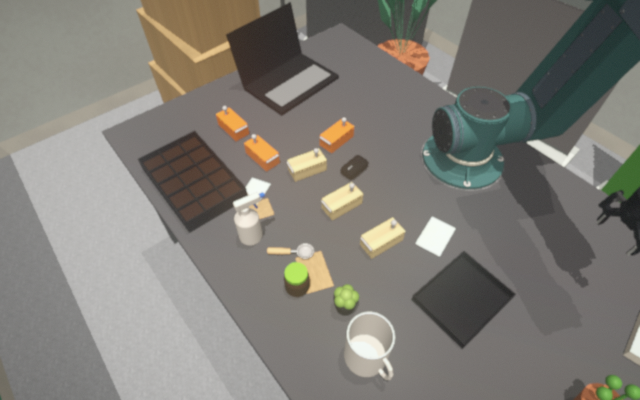

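View pics/top0.png

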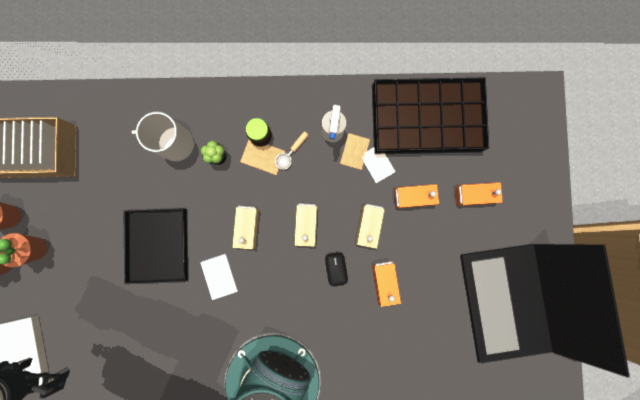

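The top view shows three yellow cases at pixels (245,228), (306,226) and (370,227), with their knobs toward the robot. The tray is at (156,246) and the mouse at (336,268). The orange look-alikes are at the right. Next I measure positions.

```bash
cat > h.py <<'E'
from rig import monitor, eyes, ticket
import cv2, numpy as np
from scipy.spatial.transform import Rotation as R
np.set_printoptions(precision=1,suppress=True)
def cloud(d,i):
    K=i['intrinsics'];v,u=np.mgrid[:d.shape[0],:d.shape[1]]
    c=np.stack([(u-K[0,2])/K[0,0]*d,-(v-K[1,2])/K[1,1]*d,-d],-1)
    return c@R.from_euler('xyz',i['orientation'],degrees=True).as_matrix().T+i['eye']
def state():
    s=monitor.get_state();return s
def rel(p,rpy=None):
    """tool-axes shift (cm) & rotvec to world tcp target"""
    s=monitor.get_state();M=R.from_euler('xyz',s['orientation'],degrees=True)
    t=M.inv().apply(np.array(p)-s['tcp_pos'])/10
    dr=None
    if rpy is not None: dr=(M.inv()*R.from_euler('xyz',rpy,degrees=True)).as_rotvec()
    return t,dr
E
python3 - <<'E'
from h import *
i=eyes.camera_info('top');d=np.load('top0.npy');P=cloud(d,i)
img=cv2.imread('pics/top0.png')
hsv=cv2.cvtColor(img,cv2.COLOR_BGR2HSV)
for (u,v) in [(245,228),(306,226),(370,227)]:
    w=np.zeros(d.shape,bool);w[v-28:v+28,u-18:u+18]=1
    m=w&(P[...,2]>44)&(P[...,2]<60)
    q=P[m];r=cv2.minAreaRect(q[:,:2].astype(np.float32));print(u,v,m.sum(),r,q[:,2].mean())
    k=w&(P[...,2]>66);q=P[k];print(' knob',k.sum(),q.mean(0),q[:,2].max())
    b=P[w&(P[...,2]<15)];print(' table z',np.median(b[:,2]))
w=np.zeros(d.shape,bool);w[195:300,110:200]=1
m=w&(P[...,2]>20)&(P[...,2]<45);q=P[m];print('tray',cv2.minAreaRect(q[:,:2].astype(np.float32)),q[:,2].mean())
print(P[246,156])
for u,v in [(336,268),(218,277)]: print(P[v-8:v+9:8,u],'\n')
# scene view
i=eyes.camera_info('scene');d=np.load('scene0.npy');P=cloud(d,i)
for c in [(471,51),(474,-100),(471,-250)]: pass
img=cv2.imread('pics/scene0.png')
for (u,v) in [(307,165),(342,201),(382,238)]:
    w=np.zeros(d.shape,bool);w[v-22:v+22,u-28:u+28]=1
    m=w&(P[...,2]>48)&(P[...,2]<58);q=P[m];print('sc',m.sum(),cv2.minAreaRect(q[:,:2].astype(np.float32)),q[:,2].mean())
    k=w&(P[...,2]>70);q=P[k];print(' knob',k.sum(),q.mean(0))
cv2.imwrite('pics/crop0.png',cv2.resize(cv2.imread('pics/top0.png')[190:310,100:420],None,fx=2.5,fy=2.5,interpolation=cv2.INTER_CUBIC))
E
```

```text
245 228 818 ((468.4527893066406, 69.84181213378906), (60.598880767822266, 124.74767303466797), 83.96018981933594) 52.399464198532264
 knob 43 [440.2  14.8 387.1] 1168.641743029596
 table z 0.20837996292016214
306 226 808 ((471.72320556640625, -111.44615173339844), (59.955467224121094, 124.75597381591797), 85.62339782714844) 52.37297984041344
 knob 37 [ 438.6 -112.9  230.7] 1168.641743029596
 table z 0.08936613433479579
370 227 807 ((464.015380859375, -305.1856689453125), (60.3577766418457, 124.43767547607422), 76.66889190673828) 52.400038767712175
 knob 42 [ 436.1 -258.3  342.7] 1168.641743029596
 table z 0.25236295598733705
tray ((419.18426513671875, 344.4581298828125), (220.3463897705078, 182.42413330078125), 0.6913211345672607) 27.927705379719846
[417.3 348.6   4.6]
[[ 363.6 -201.2   33. ]
 [ 340.2 -200.4   36.6]
 [ 316.  -200.    33.3]] 

[[342.1 160.9  -0.4]
 [317.9 160.6   1.5]
 [292.8 162.2  -4.1]] 

sc 435 ((437.5516662597656, -297.0909729003906), (65.56153106689453, 179.1313934326172), 79.43535614013672) 51.40464036113306
 knob 30 [593.3 -86.1 355. ]
sc 519 ((472.76373291015625, -108.40980529785156), (63.191795349121094, 123.4449691772461), 86.03543090820312) 51.58549669992022
 knob 40 [633.2  85.2 415.2]
sc 665 ((470.63623046875, 74.04411315917969), (61.990482330322266, 127.57266235351562), 84.49610900878906) 51.96371963918242
 knob 36 [552.6 156.2 282.2]
```

View pics/crop0.png

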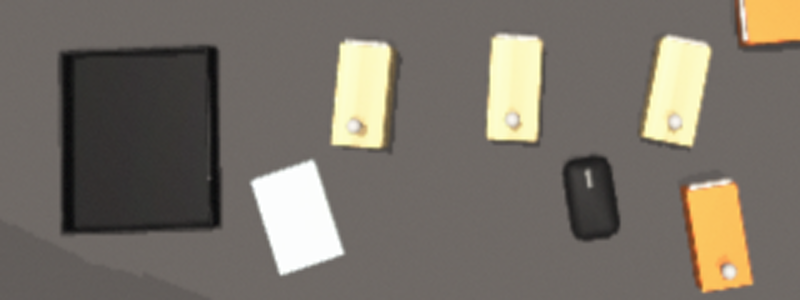

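```bash
python3 - <<'E'
from h import *
print(rel([430,73,200],[-90,0,-6]))
E
```

```text
(array([ 39.2,   5.6, -33.3]), array([ 0. , -0.2, -0. ]))
```

carry_out --targets '[{"hand": 0.5, "travel": [1.5, 0.2, -1.3], "dr": [0, -0.02, 0]}, {"hand": 0.5, "travel": [4, 0.6, -3.4], "dr": [0, -0.04, 0]}, {"hand": 0.5, "travel": [7, 1, -6], "dr": [0, -0.08, 0]}, {"hand": 0.5, "travel": [10, 1.5, -8.5], "dr": [0, -0.12, 0]}, {"hand": 0.5, "travel": [13, 2, -11], "dr": [0, -0.18, 0]}, {"hand": 0.5, "travel": [16, 2.4, -13.6], "dr": [0, -0.18, 0]}, {"hand": 0.5, "travel": [19, 2.8, -16.2], "dr": [0, -0.18, 0]}, {"hand": 0.5, "travel": [22, 3.2, -18.8], "dr": [0, -0.18, 0]}, {"hand": 0.5, "travel": [25, 3.6, -21.3], "dr": [0, -0.18, 0]}, {"hand": 0.5, "travel": [28, 4.1, -23.8], "dr": [0, -0.18, 0]}, {"hand": 0.5, "travel": [31, 4.5, -26.3], "dr": [0, -0.18, 0]}, {"hand": 0.5, "travel": [33.5, 4.9, -28.4], "dr": [0, -0.18, 0]}]'

```text
time: 1.1
tcp_pos: [390.2, 133.9, 206.8]
orientation: [-90.1, 0.0, -6.2]
force: [0.3, 0.7, -0.1]
opening: 42.7
```

carry_out --targets '[{"hand": 0.5, "travel": [2.5, 0.4, -2.4], "dr": [0, 0, 0]}, {"hand": 0.5, "travel": [4.5, 0.6, -4], "dr": [0, 0, 0]}, {"hand": 0.5, "travel": [5, 0.7, -4.4], "dr": [0, 0, 0]}, {"hand": 0.5, "travel": [5, 0.7, -4.4], "dr": [0, 0, 0]}]'

```text
time: 1.43
tcp_pos: [436.0, 83.6, 199.3]
orientation: [-90.1, 0.1, -6.3]
force: [-0.9, 0.4, 0.4]
opening: 42.4
```

```bash
cat > w.py <<'E'
from h import *
import sys
def wrist(name):
    i=eyes.camera_info('wrist');p,d=eyes.grab_frame('wrist')
    cv2.imwrite(f"pics/{name}.png",p[:,:,::-1]);return p,d,cloud(d,i)
E
python3 - <<'E'
from w import *
s=state();print(s['time'],s['tcp_pos'],s['orientation'],s['force'])
p,d,P=wrist('w1')
m=(P[...,2]>48)&(P[...,2]<56)&(np.abs(P[...,1]-73)<60)&(np.abs(P[...,0]-470)<90)
q=P[m];print(m.sum(),cv2.minAreaRect(q[:,:2].astype(np.float32)))
k=(P[...,2]>65)&(P[...,2]<95)&(np.abs(P[...,1]-73)<25)&(np.abs(P[...,0]-433)<25)
q=P[k];print(k.sum(),q.mean(0) if len(q) else 0, q.min(0),q.max(0))
E
```

```text
1.4333 [436.   83.6 199.3] [-90.1   0.1  -6.3] [-0.9  0.4  0.4]
6242 ((468.1319274902344, 69.80317687988281), (60.10703659057617, 123.3044204711914), 84.0318374633789)
320 [430.1  74.   84.7] [423.   64.9  76.6] [439.5  82.6  90.3]
```

View pics/w1.png

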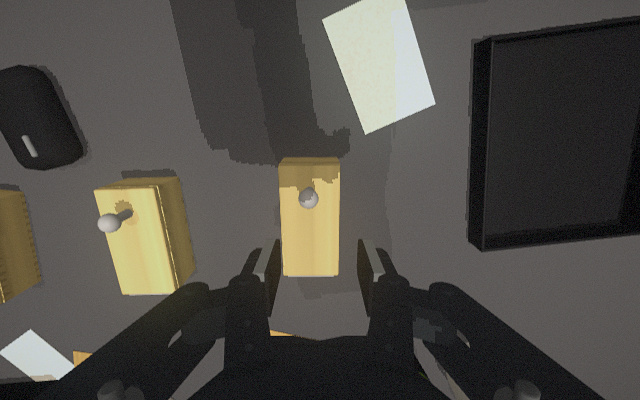

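The wrist picture shows case A's knob at (309,199), the jaws on either side of the case, and case B at left with its knob at (108,223). The lid's yaw is -6°. I'll fit the ball for the exact centre.

```bash
cat >> w.py <<'E'
from scipy.optimize import least_squares
def ball(P,c,r=22,zmin=70):
    c=np.array(c,float);v=P.reshape(-1,3)
    for _ in range(3):
        k=v[(np.linalg.norm(v-c,axis=1)<(r if _==0 else 11.5))&((v[:,2]>zmin) if _==0 else True)]
        c=least_squares(lambda x:np.linalg.norm(k-x,axis=1)-9,c,loss='soft_l1').x
    return c,len(k),np.std(np.linalg.norm(k-c,axis=1))
E
python3 - <<'E'
from w import *
p,d,P=wrist('w2')
print(ball(P,[432,73.6,78]))
print('B',ball(P,[435,-109,78]))
s=state();print(s['tcp_pos'])
c=[432,73.6,78]
print(rel([432,73.6,87],[-90,0,-6]))
E
```

```text
(array([431.9,  73.6,  78.8]), 315, np.float64(0.4899201497800906))
B (array([ 435. , -109.1,   78.5]), 391, np.float64(0.6375884355019028))
[434.6  85.1 199.7]
(array([-0.1, 11.3, -1.2]), array([ 0., -0., -0.]))
```

carry_out --targets '[{"hand": 0.5, "travel": [-0.1, 2, -1.2], "dr": [0, 0, 0]}, {"hand": 0.5, "travel": [-0.1, 5, -1.2], "dr": [0, 0, 0]}, {"hand": 0.5, "travel": [-0.1, 8, -1.2], "dr": [0, 0, 0]}, {"hand": 0.5, "travel": [-0.1, 9, -1.2], "dr": [0, 0, 0]}, {"hand": 0.5, "travel": [-0.1, 9, -1.2], "dr": [0, 0, 0]}]'

```text
time: 1.95
tcp_pos: [429.8, 74.3, 107.9]
orientation: [-90.1, 0.3, -6.1]
force: [-0.3, 0.2, 0.5]
opening: 43.2
```

```bash
python3 - <<'E'
from w import *
p,d,P=wrist('w3')
print(ball(P,[432,73.6,78]))
s=state();print(s['tcp_pos'],s['orientation'],s['force'])
print(rel([432,73.6,85],[-90,0,-6]))
E
```

```text
(array([431.9,  73.5,  78.8]), 759, np.float64(0.4616235439099726))
[430.8  74.2 109.4] [-90.1   0.2  -6.1] [ 0.4 -0.2  0.5]
(array([ 0.1,  2.4, -0. ]), array([ 0., -0., -0.]))
```

View pics/w3.png

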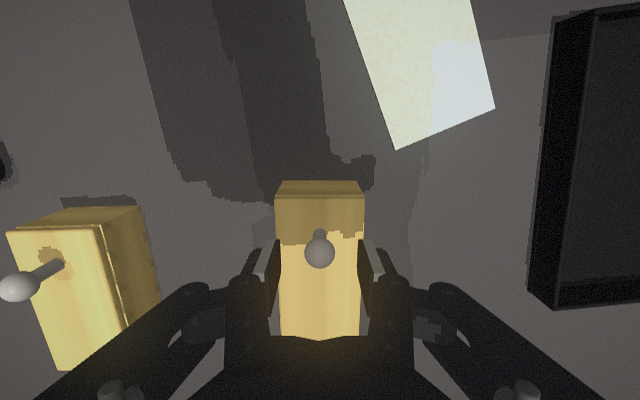

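carry_out --targets '[{"hand": 0.5, "travel": [0.1, 1.2, 0], "dr": [0, 0, 0]}, {"hand": 0.5, "travel": [0.1, 2.4, 0], "dr": [0, 0, 0]}, {"hand": 0.5, "travel": [0.1, 2.4, 0], "dr": [0, 0, 0]}, {"hand": 0.1, "travel": [0.1, 2.4, 0], "dr": [0, 0, 0]}, {"hand": 0.1, "travel": [0.1, 2.4, 0], "dr": [0, 0, 0]}, {"hand": 0.1, "travel": [0.1, 2.4, 0], "dr": [0, 0, 0]}, {"hand": 0.1, "travel": [0.1, 2.4, 0], "dr": [0, 0, 0]}, {"hand": 0.1, "travel": [0.1, 2.4, 0], "dr": [0, 0, 0]}]' --grip_force 20

```text
time: 2.67
tcp_pos: [432.2, 74.3, 86.4]
orientation: [-90.0, 0.1, -6.1]
force: [-0.9, 2.5, 8.5]
opening: 16.2
```

```bash
python3 - <<'E'
from h import *
s=state();print(s['tcp_pos'],s['orientation'],s['force'],s['opening'])
for t in np.linspace(0,1.7,18)[1:]:
    x=(-95*np.cos(t)+34*np.sin(t))+95; z=95*np.sin(t)+34*np.cos(t)-34
    print("%.2f  x %.2f  y %.2f"%(t,x/10,-z/10))
E
```

```text
[432.2  74.3  86.4] [-90.    0.1  -6.1] [-0.9  2.5  8.5] 16.214144838950155
0.10  x 0.39  y -0.93
0.20  x 0.86  y -1.82
0.30  x 1.43  y -2.66
0.40  x 2.07  y -3.43
0.50  x 2.79  y -4.14
0.60  x 3.58  y -4.77
0.70  x 4.42  y -5.32
0.80  x 5.32  y -5.78
0.90  x 6.26  y -6.16
1.00  x 7.23  y -6.43
1.10  x 8.22  y -6.61
1.20  x 9.23  y -6.69
1.30  x 10.23  y -6.66
1.40  x 11.24  y -6.54
1.50  x 12.22  y -6.32
1.60  x 13.18  y -6.00
1.70  x 14.10  y -5.58
```

carry_out --targets '[{"hand": 0.1, "travel": [0.2, -0.5, 0], "dr": [0, 0, 0]}, {"hand": 0.1, "travel": [0.39, -0.93, 0], "dr": [0, 0, 0]}, {"hand": 0.1, "travel": [0.86, -1.82, 0], "dr": [0, 0, 0]}, {"hand": 0.1, "travel": [1.43, -2.66, 0], "dr": [0, 0, 0]}, {"hand": 0.1, "travel": [2.07, -3.43, 0], "dr": [0, 0, 0]}, {"hand": 0.1, "travel": [2.79, -4.14, 0], "dr": [0, 0, 0]}, {"hand": 0.1, "travel": [3.58, -4.77, 0], "dr": [0, 0, 0]}, {"hand": 0.1, "travel": [4.42, -5.32, 0], "dr": [0, 0, 0]}, {"hand": 0.1, "travel": [5.32, -5.78, 0], "dr": [0, 0, 0]}, {"hand": 0.1, "travel": [5.32, -5.78, 0], "dr": [0, 0, 0]}, {"hand": 0.1, "travel": [5.32, -5.78, 0], "dr": [0, 0, 0]}]'

```text
time: 3.58
tcp_pos: [485.4, 68.8, 144.8]
orientation: [-90.0, 0.1, -6.1]
force: [-3.7, 1.5, 5.8]
opening: 16.4
```

```bash
python3 - <<'E'
from w import *
s=state();print(s['tcp_pos'],s['orientation'],s['force'],s['opening'])
p,d=eyes.grab_frame('scene');cv2.imwrite('pics/s1.png',cv2.resize(p[120:300,250:550,::-1],None,fx=2.5,fy=2.5))
s=state();print(s['tcp_pos'],s['orientation'],s['force'],s['opening'])
E
```

```text
[485.4  68.8 144.8] [-90.    0.1  -6.1] [-3.7  1.5  5.8] 16.44214571248916
[485.   68.8 144.6] [-90.    0.1  -6.1] [-3.7  1.9  5.4] 16.089657285061293
```

View pics/s1.png

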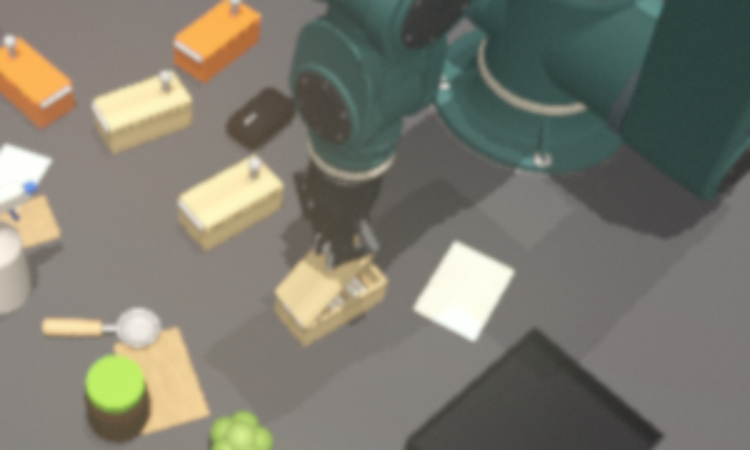

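carry_out --targets '[{"hand": 0.1, "travel": [0.94, -0.38, 0], "dr": [0, 0, 0]}, {"hand": 0.1, "travel": [1.91, -0.65, 0], "dr": [0, 0, 0]}, {"hand": 0.1, "travel": [2.9, -0.83, 0], "dr": [0, 0, 0]}, {"hand": 0.1, "travel": [3.91, -0.91, 0], "dr": [0, 0, 0]}, {"hand": 0.1, "travel": [4.91, -0.88, 0], "dr": [0, 0, 0]}, {"hand": 0.1, "travel": [5.92, -0.76, 0], "dr": [0, 0, 0]}, {"hand": 0.1, "travel": [6.9, -0.54, 0], "dr": [0, 0, 0]}, {"hand": 0.1, "travel": [7.86, -0.22, 0], "dr": [0, 0, 0]}, {"hand": 0.1, "travel": [8.5, 0.05, 0], "dr": [0, 0, 0]}, {"hand": 0.1, "travel": [8.5, 0.05, 0], "dr": [0, 0, 0]}, {"hand": 0.1, "travel": [8.5, 0.05, 0], "dr": [0, 0, 0]}]'

```text
time: 4.55
tcp_pos: [570.3, 59.8, 143.8]
orientation: [-90.0, 0.1, -6.1]
force: [2.4, 1.5, 5.8]
opening: 16.1
```

```bash
python3 - <<'E'
from w import *
s=state();print(s['tcp_pos'],s['orientation'],s['force'],s['opening'])
p,d=eyes.grab_frame('scene');cv2.imwrite('pics/s2.png',cv2.resize(p[120:300,250:550,::-1],None,fx=2.5,fy=2.5))
E
```

```text
[570.3  59.8 143.8] [-90.    0.1  -6.1] [2.4 1.5 5.8] 16.09152594443825
```

View pics/s2.png

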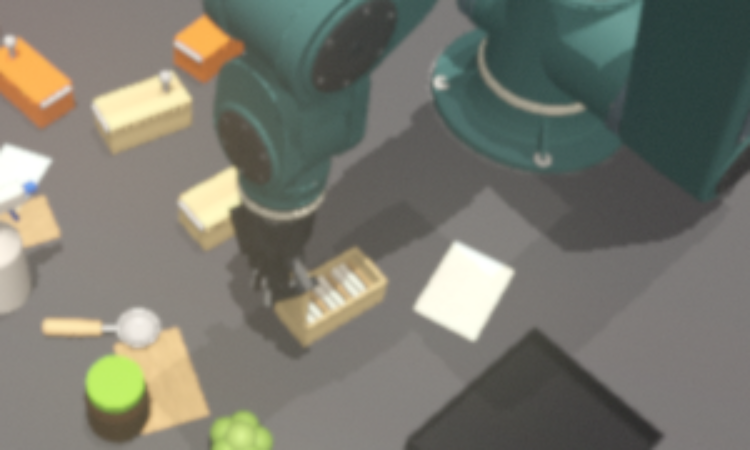

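carry_out --targets '[{"hand": 1, "travel": [0, 0, 0], "dr": [0, 0, 0]}, {"hand": 1, "travel": [0, 0, 0], "dr": [0, 0, 0]}, {"hand": 1, "travel": [0, 0, 0], "dr": [0, 0, 0]}, {"hand": 1, "travel": [0, 0, 0], "dr": [0, 0, 0]}, {"hand": 1, "travel": [0, 0, 0], "dr": [0, 0, 0]}, {"hand": 1, "travel": [0, -1.5, 0], "dr": [0, 0, 0]}, {"hand": 1, "travel": [0, -4, 0], "dr": [0, 0, 0]}, {"hand": 1, "travel": [0, -7, 0], "dr": [0, 0, 0]}, {"hand": 1, "travel": [0, -10, 0], "dr": [0, 0, 0]}, {"hand": 1, "travel": [0, -10, 0], "dr": [0, 0, 0]}]'

```text
time: 5.43
tcp_pos: [571.7, 59.7, 249.1]
orientation: [-90.0, -0.3, -6.1]
force: [-0.0, 0.7, -0.2]
opening: 85.5
```

```bash
python3 - <<'E'
from w import *
s=state();print(s['tcp_pos'],s['orientation'],s['force'],s['opening'])
p,d=eyes.grab_frame('scene');cv2.imwrite('pics/s3.png',cv2.resize(p[120:300,250:550,::-1],None,fx=2.5,fy=2.5))
p,d,P=wrist('w4')
E
```

```text
[571.7  59.7 249.1] [-90.   -0.3  -6.1] [-0.   0.7 -0.2] 85.47740982537525
```

View pics/s3.png

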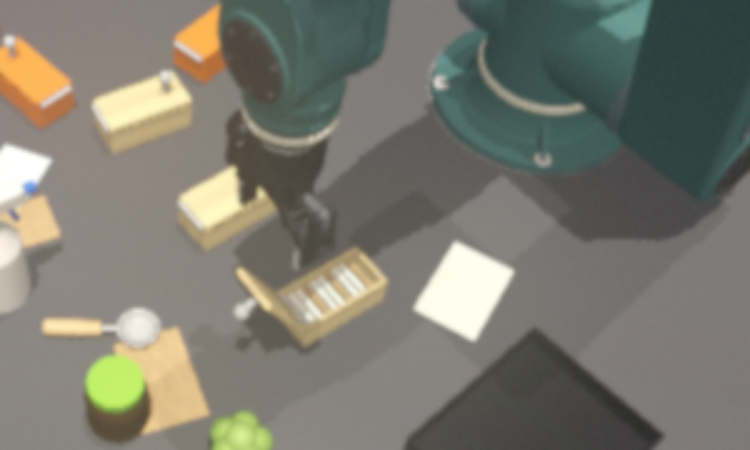

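View pics/w4.png

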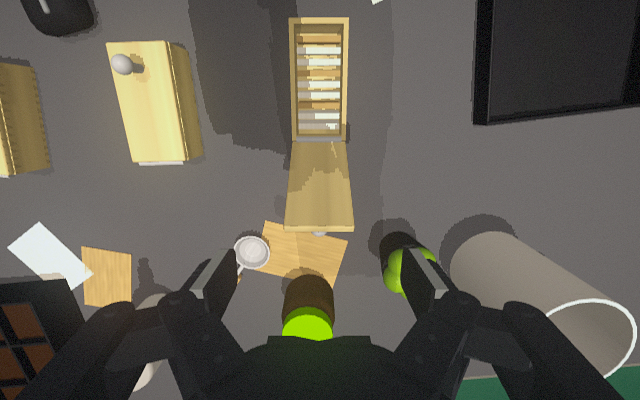

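Lid A fell back after release: in the scene crop it leans past the hinge, with its knob at (243,308). I'll check the angle and work out the move to B.

```bash
cat >> w.py <<'E'
def lidangle(P,hinge,yaw):
    """fit plane of lid points above hinge: hinge world xyz, yaw deg"""
    v=P.reshape(-1,3)-np.array(hinge);y=np.deg2rad(yaw)
    X=v[:,0]*np.cos(y)+v[:,1]*np.sin(y);Y=-v[:,0]*np.sin(y)+v[:,1]*np.cos(y);Z=v[:,2]
    k=(abs(Y)<22)&(Z>15)&(Z<115)&(X>-125)&(X<125)
    A=np.c_[X[k],Z[k]]
    if len(A)<20: return None
    l=cv2.fitLine(A.astype(np.float32),cv2.DIST_HUBER,0,.01,.01).ravel()
    a=np.arctan2(l[1],l[0]); a=a%np.pi
    return np.pi-a,len(A),l
E
python3 - <<'E'
from w import *
p,d,P=wrist('w5')
y=np.deg2rad(-6);h=[466.6+60*np.cos(y),69.9+60*np.sin(y),44]
print(lidangle(P,h,-6))
m=(P[...,2]>30)&(P[...,2]<50)&(np.abs(P[...,1]-73)<60)&(np.abs(P[...,0]-460)<72)
q=P[m];print(m.sum(),cv2.minAreaRect(q[:,:2].astype(np.float32)))
print(rel([432,-109,160],[-90,0,-4.4]), state()['time'])
E
```

```text
(np.float32(2.1020892), 3954, array([ 0.5,  0.9, 35.3, 61.1], dtype=float32))
4818 ((468.6031494140625, 69.90884399414062), (60.14910125732422, 124.04016876220703), 84.04141235351562)
(array([-11.9,   8.4, -18.2]), array([-0., -0., -0.])) 5.5833
```

carry_out --targets '[{"hand": 0.5, "travel": [-1, 0.7, -1.6], "dr": [0, 0, 0]}, {"hand": 0.5, "travel": [-3, 2, -4.6], "dr": [0, 0, 0]}, {"hand": 0.5, "travel": [-5, 3.5, -7.6], "dr": [0, -0.03, 0]}, {"hand": 0.5, "travel": [-7, 5, -10.6], "dr": [0, -0.03, 0]}, {"hand": 0.5, "travel": [-9, 6.4, -13.6], "dr": [0, -0.03, 0]}, {"hand": 0.5, "travel": [-11, 7.7, -16.6], "dr": [0, -0.03, 0]}, {"hand": 0.5, "travel": [-11.9, 8.4, -18.2], "dr": [0, -0.03, 0]}, {"hand": 0.5, "travel": [-11.9, 8.4, -18.2], "dr": [0, -0.03, 0]}, {"hand": 0.5, "travel": [-11.9, 8.4, -18.2], "dr": [0, -0.03, 0]}]'

```text
time: 6.33
tcp_pos: [431.3, -108.9, 158.8]
orientation: [-89.9, 0.2, -4.5]
force: [1.5, -0.1, -0.1]
opening: 42.8
```

```bash
python3 - <<'E'
from w import *
p,d,P=wrist('w6')
c=ball(P,[435,-109,78.5]);print(c)
m=(P[...,2]>48)&(P[...,2]<56)&(np.abs(P[...,1]+110)<60)&(np.abs(P[...,0]-470)<90)
q=P[m];print(m.sum(),cv2.minAreaRect(q[:,:2].astype(np.float32)))
s=state();print(s['time'],s['tcp_pos'],s['orientation'],s['force'])
print(rel([c[0][0],c[0][1],85.5],[-90,0,-4.4]))
E
```

```text
(array([ 435. , -109.2,   78.9]), 441, np.float64(0.4616235058567384))
7958 ((471.26519775390625, -111.99301147460938), (60.13399887084961, 123.64955139160156), 85.54280090332031)
6.3833 [ 432.1 -108.4  159.2] [-90.    0.1  -4.4] [-0.5  0.2  0.3]
(array([ 0.3,  7.4, -0.1]), array([-0., -0., -0.]))
```

View pics/w6.png

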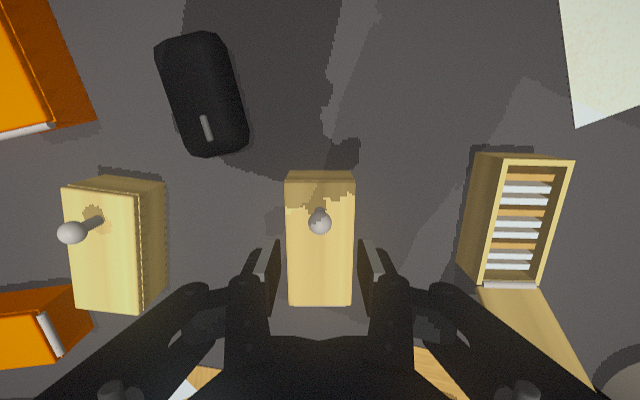

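The knob of B (320,222) is centred between the jaws. Now down, grip and swing.

carry_out --targets '[{"hand": 0.5, "travel": [0.3, 2, -0.1], "dr": [0, 0, 0]}, {"hand": 0.5, "travel": [0.3, 5, -0.1], "dr": [0, 0, 0]}, {"hand": 0.5, "travel": [0.3, 7.2, -0.1], "dr": [0, 0, 0]}, {"hand": 0.5, "travel": [0.3, 7.2, -0.1], "dr": [0, 0, 0]}, {"hand": 0.5, "travel": [0.3, 7.2, -0.1], "dr": [0, 0, 0]}, {"hand": 0.1, "travel": [0.3, 7.2, -0.1], "dr": [0, 0, 0]}, {"hand": 0.1, "travel": [0.3, 7.2, -0.1], "dr": [0, 0, 0]}, {"hand": 0.1, "travel": [0.3, 7.2, -0.1], "dr": [0, 0, 0]}, {"hand": 0.1, "travel": [0.3, 7.2, -0.1], "dr": [0, 0, 0]}, {"hand": 0.1, "travel": [0.3, 7.2, -0.1], "dr": [0, 0, 0]}]'

```text
time: 7.22
tcp_pos: [435.8, -109.6, 88.3]
orientation: [-90.0, -0.0, -4.4]
force: [1.4, 4.4, 8.6]
opening: 16.2
```

```bash
python3 - <<'E'
from w import *
s=state();print(s['time'],s['tcp_pos'],s['orientation'],s['force'],s['opening'])
E
```

```text
7.2167 [ 435.8 -109.6   88.3] [-90.   -0.   -4.4] [1.4 4.4 8.6] 16.226523387182684
```

carry_out --targets '[{"hand": 0.1, "travel": [0.2, -0.5, 0], "dr": [0, 0, 0]}, {"hand": 0.1, "travel": [0.39, -0.93, 0], "dr": [0, 0, 0]}, {"hand": 0.1, "travel": [0.86, -1.82, 0], "dr": [0, 0, 0]}, {"hand": 0.1, "travel": [1.43, -2.66, 0], "dr": [0, 0, 0]}, {"hand": 0.1, "travel": [2.07, -3.43, 0], "dr": [0, 0, 0]}, {"hand": 0.1, "travel": [2.79, -4.14, 0], "dr": [0, 0, 0]}, {"hand": 0.1, "travel": [3.58, -4.77, 0], "dr": [0, 0, 0]}, {"hand": 0.1, "travel": [4.42, -5.32, 0], "dr": [0, 0, 0]}, {"hand": 0.1, "travel": [5.32, -5.78, 0], "dr": [0, 0, 0]}, {"hand": 0.1, "travel": [5.32, -5.78, 0], "dr": [0, 0, 0]}, {"hand": 0.1, "travel": [5.32, -5.78, 0], "dr": [0, 0, 0]}]'

```text
time: 8.13
tcp_pos: [488.7, -113.6, 146.5]
orientation: [-90.0, -0.0, -4.4]
force: [-3.2, 2.6, 5.6]
opening: 15.6
```

carry_out --targets '[{"hand": 0.1, "travel": [0.94, -0.38, 0], "dr": [0, 0, 0]}, {"hand": 0.1, "travel": [1.91, -0.65, 0], "dr": [0, 0, 0]}, {"hand": 0.1, "travel": [2.9, -0.83, 0], "dr": [0, 0, 0]}, {"hand": 0.1, "travel": [3.91, -0.91, 0], "dr": [0, 0, 0]}, {"hand": 0.1, "travel": [4.91, -0.88, 0], "dr": [0, 0, 0]}, {"hand": 0.1, "travel": [5.92, -0.76, 0], "dr": [0, 0, 0]}, {"hand": 0.1, "travel": [6.9, -0.54, 0], "dr": [0, 0, 0]}, {"hand": 0.1, "travel": [7.86, -0.22, 0], "dr": [0, 0, 0]}, {"hand": 0.1, "travel": [8.5, 0.05, 0], "dr": [0, 0, 0]}, {"hand": 0.1, "travel": [8.5, 0.05, 0], "dr": [0, 0, 0]}, {"hand": 0.1, "travel": [8.5, 0.05, 0], "dr": [0, 0, 0]}]'

```text
time: 9.05
tcp_pos: [574.2, -120.2, 145.8]
orientation: [-90.0, -0.0, -4.4]
force: [1.8, 2.0, 5.3]
opening: 16.3
```

carry_out --targets '[{"hand": 1, "travel": [0, 0, 0], "dr": [0, 0, 0]}, {"hand": 1, "travel": [0, 0, 0], "dr": [0, 0, 0]}, {"hand": 1, "travel": [0, 0, 0], "dr": [0, 0, 0]}, {"hand": 1, "travel": [0, 0, 0], "dr": [0, 0, 0]}, {"hand": 1, "travel": [0, 0, 0], "dr": [0, 0, 0]}, {"hand": 1, "travel": [0, -1.5, 0], "dr": [0, 0, 0]}, {"hand": 1, "travel": [0, -4, 0], "dr": [0, 0, 0]}, {"hand": 1, "travel": [0, -7, 0], "dr": [0, 0, 0]}, {"hand": 1, "travel": [0, -10, 0], "dr": [0, 0, 0]}, {"hand": 1, "travel": [0, -10, 0], "dr": [0, 0, 0]}]'

```text
time: 9.88
tcp_pos: [575.5, -120.8, 251.1]
orientation: [-90.1, -0.4, -4.4]
force: [0.6, -0.5, 0.1]
opening: 85.2
```

```bash
python3 - <<'E'
from w import *
s=state();print(s['time'],s['tcp_pos'],s['force'],s['opening'])
p,d=eyes.grab_frame('scene');cv2.imwrite('pics/s4.png',cv2.resize(p[100:300,230:550,::-1],None,fx=2.5,fy=2.5))
p,d,P=wrist('w7')
y=np.deg2rad(-4.45);c=[435+35*np.cos(y),-109.2+35*np.sin(y)];h=[c[0]+60*np.cos(y),c[1]+60*np.sin(y),44]
print(c,lidangle(P,h,-4.45))
m=(P[...,2]>30)&(P[...,2]<50)&(np.abs(P[...,1]+112)<60)&(np.abs(P[...,0]-460)<74)
q=P[m];print(m.sum(),cv2.minAreaRect(q[:,:2].astype(np.float32)))
print(rel([427,-298,170],[-90,0,-13.3]))
E
```

```text
9.8833 [ 575.5 -120.8  251.1] [ 0.6 -0.5  0.1] 85.19239924253924
[np.float64(469.89448979113683), np.float64(-111.9156182014873)] (np.float32(2.1028023), 3874, array([ 0.5,  0.9, 38.5, 66.6], dtype=float32))
4682 ((472.1797180175781, -112.19566345214844), (60.169281005859375, 123.9416275024414), 85.3556900024414)
(array([-13.4,   7.6, -18.8]), array([-0. ,  0.2,  0. ]))
```

View pics/s4.png

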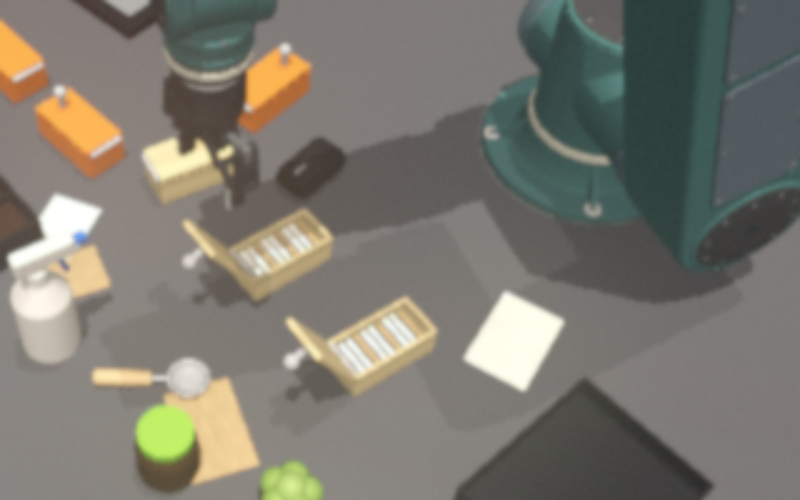

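View pics/w7.png

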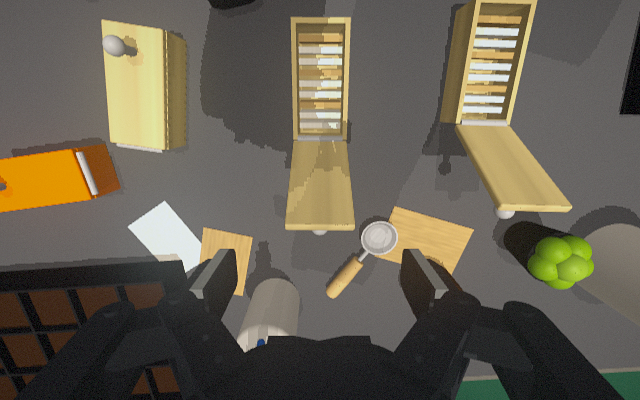

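Lids A and B both fell back to 2.10 rad, and neither case moved. So C should be the stiff one. I'll open it to about 1.55 and test.

carry_out --targets '[{"hand": 0.5, "travel": [-1, 0.6, -1.4], "dr": [0, 0.03, 0]}, {"hand": 0.5, "travel": [-3, 1.7, -4.2], "dr": [0, 0.06, 0]}, {"hand": 0.5, "travel": [-5, 2.8, -7], "dr": [0, 0.1, 0]}, {"hand": 0.5, "travel": [-7, 4, -9.8], "dr": [0, 0.155, 0]}, {"hand": 0.5, "travel": [-9, 5.1, -12.6], "dr": [0, 0.155, 0]}, {"hand": 0.5, "travel": [-11, 6.2, -15.4], "dr": [0, 0.155, 0]}, {"hand": 0.5, "travel": [-13, 7.4, -18.2], "dr": [0, 0.155, 0]}, {"hand": 0.5, "travel": [-13.4, 7.6, -18.8], "dr": [0, 0.155, 0]}, {"hand": 0.5, "travel": [-13.4, 7.6, -18.8], "dr": [0, 0.155, 0]}, {"hand": 0.5, "travel": [-13.4, 7.6, -18.8], "dr": [0, 0.155, 0]}]'

```text
time: 10.82
tcp_pos: [426.4, -297.4, 169.6]
orientation: [-89.9, -0.1, -13.3]
force: [0.9, 0.0, 0.5]
opening: 42.3
```

```bash
python3 - <<'E'
from w import *
p,d,P=wrist('w8')
c=ball(P,[428,-297,78.5]);print(c)
m=(P[...,2]>48)&(P[...,2]<56)&(np.abs(P[...,1]+305)<60)&(np.abs(P[...,0]-465)<90)
q=P[m];print(m.sum(),cv2.minAreaRect(q[:,:2].astype(np.float32)))
s=state();print(s['time'],s['tcp_pos'],s['orientation'],s['force'])
print(rel([c[0][0],c[0][1],87],[-90,0,-13.3]))
E
```

```text
(array([ 428.1, -298. ,   78.8]), 402, np.float64(0.4490824698292556))
7433 ((463.530029296875, -305.89251708984375), (60.112709045410156, 123.4751968383789), 77.21267700195312)
10.8667 [ 427.  -297.1  170. ] [-89.9  -0.1 -13.3] [ 0.4 -0.1  0.5]
(array([ 0.1,  8.3, -0.1]), array([-0.,  0.,  0.]))
```

View pics/w8.png

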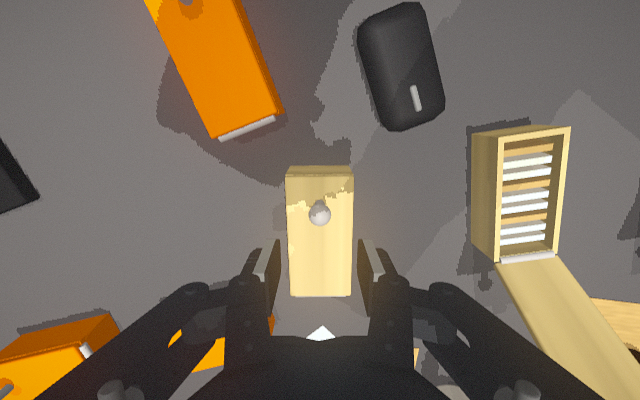

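carry_out --targets '[{"hand": 0.5, "travel": [0.1, 2, -0.1], "dr": [0, 0, 0]}, {"hand": 0.5, "travel": [0.1, 5, -0.1], "dr": [0, 0, 0]}, {"hand": 0.5, "travel": [0.1, 7.5, -0.1], "dr": [0, 0, 0]}, {"hand": 0.5, "travel": [0.1, 8.3, -0.1], "dr": [0, 0, 0]}, {"hand": 0.5, "travel": [0.1, 8.3, -0.1], "dr": [0, 0, 0]}, {"hand": 0.1, "travel": [0.1, 8.3, -0.1], "dr": [0, 0, 0]}, {"hand": 0.1, "travel": [0.1, 8.3, -0.1], "dr": [0, 0, 0]}, {"hand": 0.1, "travel": [0.1, 8.3, -0.1], "dr": [0, 0, 0]}, {"hand": 0.1, "travel": [0.1, 8.3, -0.1], "dr": [0, 0, 0]}, {"hand": 0.1, "travel": [0.1, 8.3, -0.1], "dr": [0, 0, 0]}]' --grip_force 25

```text
time: 11.7
tcp_pos: [428.7, -298.5, 88.3]
orientation: [-90.0, -0.3, -13.2]
force: [1.4, 4.4, 8.3]
opening: 15.8
```

carry_out --targets '[{"hand": 0.1, "travel": [0.2, -0.5, 0], "dr": [0, 0, 0]}, {"hand": 0.1, "travel": [0.39, -0.93, 0], "dr": [0, 0, 0]}, {"hand": 0.1, "travel": [0.86, -1.82, 0], "dr": [0, 0, 0]}, {"hand": 0.1, "travel": [1.43, -2.66, 0], "dr": [0, 0, 0]}, {"hand": 0.1, "travel": [2.07, -3.43, 0], "dr": [0, 0, 0]}, {"hand": 0.1, "travel": [2.79, -4.14, 0], "dr": [0, 0, 0]}, {"hand": 0.1, "travel": [3.58, -4.77, 0], "dr": [0, 0, 0]}, {"hand": 0.1, "travel": [4.42, -5.32, 0], "dr": [0, 0, 0]}, {"hand": 0.1, "travel": [5.32, -5.78, 0], "dr": [0, 0, 0]}, {"hand": 0.1, "travel": [5.32, -5.78, 0], "dr": [0, 0, 0]}, {"hand": 0.1, "travel": [5.32, -5.78, 0], "dr": [0, 0, 0]}]'

```text
time: 12.62
tcp_pos: [480.4, -310.7, 146.8]
orientation: [-90.0, -0.3, -13.2]
force: [-2.1, 2.1, 5.2]
opening: 15.8
```

carry_out --targets '[{"hand": 0.1, "travel": [0.94, -0.38, 0], "dr": [0, 0, 0]}, {"hand": 0.1, "travel": [1.91, -0.65, 0], "dr": [0, 0, 0]}, {"hand": 0.1, "travel": [2.9, -0.83, 0], "dr": [0, 0, 0]}, {"hand": 0.1, "travel": [3.91, -0.91, 0], "dr": [0, 0, 0]}, {"hand": 0.1, "travel": [4.91, -0.88, 0], "dr": [0, 0, 0]}, {"hand": 0.1, "travel": [5.92, -0.76, 0], "dr": [0, 0, 0]}, {"hand": 0.1, "travel": [6.9, -0.54, 0], "dr": [0, 0, 0]}, {"hand": 0.1, "travel": [7.3, -0.4, 0], "dr": [0, 0, 0]}, {"hand": 0.1, "travel": [7.3, -0.4, 0], "dr": [0, 0, 0]}, {"hand": 0.1, "travel": [7.3, -0.4, 0], "dr": [0, 0, 0]}]'

```text
time: 13.45
tcp_pos: [551.5, -327.6, 152.0]
orientation: [-90.0, -0.3, -13.2]
force: [-3.2, 0.8, 9.6]
opening: 16.1
```

```bash
python3 - <<'E'
from w import *
s=state();print(s['time'],s['tcp_pos'],s['orientation'],s['force'],s['opening'])
p,d=eyes.grab_frame('scene');cv2.imwrite('pics/s5.png',cv2.resize(p[80:280,200:520,::-1],None,fx=2.5,fy=2.5))
E
```

```text
13.45 [ 551.5 -327.6  152. ] [-90.   -0.3 -13.2] [-3.2  0.8  9.6] 16.05657201801613
```

View pics/s5.png

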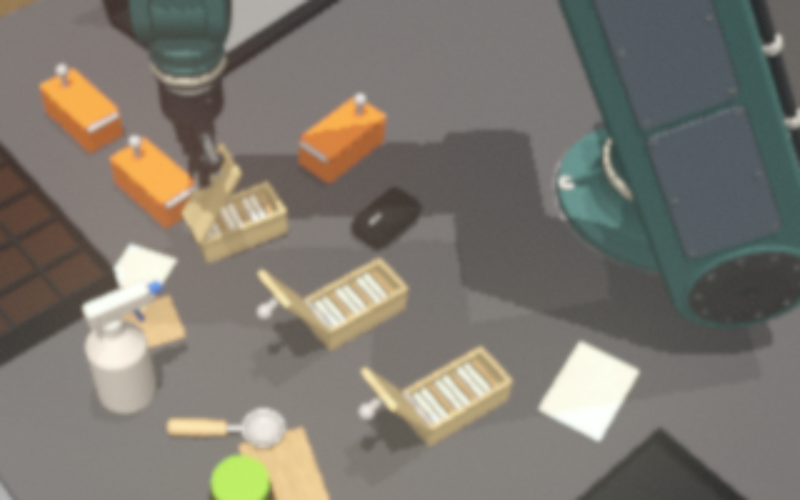

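carry_out --targets '[{"hand": 1, "travel": [0, 0, 0], "dr": [0, 0, 0]}, {"hand": 1, "travel": [0, 0, 0], "dr": [0, 0, 0]}, {"hand": 1, "travel": [0, 0, 0], "dr": [0, 0, 0]}, {"hand": 1, "travel": [0, 0, 0], "dr": [0, 0, 0]}, {"hand": 1, "travel": [0, 0, 0], "dr": [0, 0, 0]}, {"hand": 1, "travel": [0, -1.5, 0], "dr": [0, 0, 0]}, {"hand": 1, "travel": [0, -4, 0], "dr": [0, 0, 0]}, {"hand": 1, "travel": [0, -7, 0], "dr": [0, 0, 0]}, {"hand": 1, "travel": [0, -10, 0], "dr": [0, 0, 0]}, {"hand": 1, "travel": [0, -10, 0], "dr": [0, 0, 0]}]'

```text
time: 14.33
tcp_pos: [551.9, -328.3, 257.5]
orientation: [-90.2, -0.7, -13.2]
force: [1.0, -0.2, 0.9]
opening: 85.4
```

```bash
python3 - <<'E'
from w import *
s=state();print(s['time'],s['tcp_pos'],s['force'],s['opening'])
p,d=eyes.grab_frame('scene');cv2.imwrite('pics/s6.png',cv2.resize(p[80:280,200:520,::-1],None,fx=2.5,fy=2.5))
p,d,P=wrist('w9')
for _ in range(1):
    yw=-13;y=np.deg2rad(yw);c=[428.1+35*np.cos(y),-298+35*np.sin(y)];h=[c[0]+60*np.cos(y),c[1]+60*np.sin(y),44]
    print(c,lidangle(P,h,yw))
m=(P[...,2]>30)&(P[...,2]<50)&(np.abs(P[...,1]+306)<50)&(np.abs(P[...,0]-460)<64)
q=P[m];print(m.sum(),cv2.minAreaRect(q[:,:2].astype(np.float32)))
E
```

```text
14.3333 [ 551.9 -328.3  257.5] [ 1.  -0.2  0.9] 85.35142581137427
[np.float64(462.2029522674833), np.float64(-305.87328690203526)] (np.float32(0.9179075), 2801, array([ 0.6, -0.8, -2.6, 75.2], dtype=float32))
1840 ((472.6698303222656, -308.80023193359375), (60.391685485839844, 54.757328033447266), 75.5229263305664)
```

View pics/s6.png

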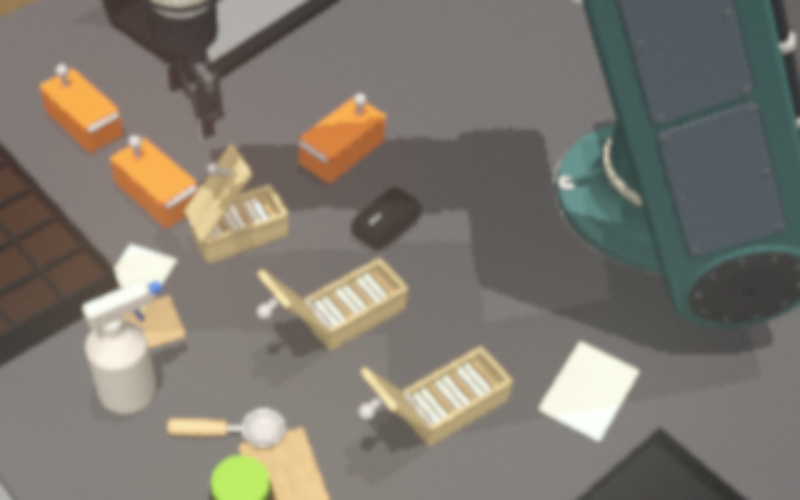

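View pics/w9.png

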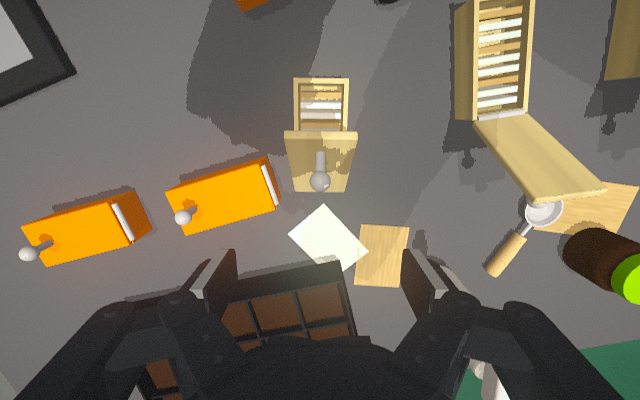

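```bash
cat >> w.py <<'E'
def cyl(P,h,yaw):
    v=P.reshape(-1,3)-np.array(h);y=np.deg2rad(yaw)
    return np.c_[v[:,0]*np.cos(y)+v[:,1]*np.sin(y),-v[:,0]*np.sin(y)+v[:,1]*np.cos(y),v[:,2]]
E
python3 - <<'E'
from w import *
p,d,P=wrist('w10')
yw=-13;y=np.deg2rad(yw);c=[428.1+35*np.cos(y),-298+35*np.sin(y)];h=np.array([c[0]+60*np.cos(y),c[1]+60*np.sin(y),44])
q=cyl(P,h,yw);q=q[(abs(q[:,1])<35)&(q[:,2]>3)&(q[:,2]<140)&(abs(q[:,0])<130)]
# outer-face: try angles: residual to lid outer plane (n=8mm) and to ball
from scipy.optimize import minimize_scalar
def f(t):
    a=np.array([-np.cos(t),np.sin(t)]);n=np.array([np.sin(t),np.cos(t)])
    s=q[:,[0,2]]@a; m=q[:,[0,2]]@n
    r=np.abs(m-8); k=np.array([-95*np.cos(t)+34*np.sin(t),0,95*np.sin(t)+34*np.cos(t)])
    b=np.abs(np.linalg.norm(q-k,axis=1)-9)
    return np.minimum(np.minimum(r,b),10).mean()
ts=np.arange(.6,2.1,.02);v=[f(t) for t in ts];j=np.argmin(v);print(ts[j],v[j],len(q))
t=ts[j];k=np.array([-95*np.cos(t)+34*np.sin(t),0,95*np.sin(t)+34*np.cos(t)])
Q=cyl(P,h,yw);print(ball(Q,k,15,-99),k)
E
```

```text
1.3000000000000007 6.302018419514556 3898
(array([12.9, -1.6, 97. ]), 395, np.float64(0.6588146307346805)) [  7.3   0.  100.6]
```

The lid stays at about 1.35 rad after release, so C is the stiff one. I'll go over its −x end to measure it for the pick.

```bash
python3 - <<'E'
from w import *
print(rel([425,-298,240],[-90,0,-13]))
E
```

```text
(array([-12.9,   1.1,  -0. ]), array([ 0., -0.,  0.]))
```

carry_out --targets '[{"hand": 1, "travel": [-1.5, 0, 0], "dr": [0, 0, 0]}, {"hand": 1, "travel": [-4.5, 0, 0], "dr": [0, 0, 0]}, {"hand": 1, "travel": [-7.5, 0.3, 0], "dr": [0, 0, 0]}, {"hand": 1, "travel": [-10.5, 0.8, 0], "dr": [0, 0, 0]}, {"hand": 1, "travel": [-12.9, 1.1, 0], "dr": [0, 0, 0]}, {"hand": 1, "travel": [-12.9, 1.1, 0], "dr": [0, 0, 0]}, {"hand": 1, "travel": [-12.9, 1.1, 0], "dr": [0, 0, 0]}]'

```text
time: 15.07
tcp_pos: [424.2, -297.5, 239.2]
orientation: [-90.0, -0.3, -13.3]
force: [0.6, -1.1, 0.2]
opening: 85.4
```

```bash
python3 - <<'E'
from w import *
s=state();print(s['time'],s['tcp_pos'],s['orientation'])
p,d,P=wrist('w11')
m=(P[...,2]>36)&(P[...,2]<47)&(np.abs(P[...,1]+306)<50)&(np.abs(P[...,0]-462)<85)
q=P[m];print(m.sum(),cv2.minAreaRect(q[:,:2].astype(np.float32)),q.min(0),q.max(0))
v=cyl(P,[462.2,-305.9,0],-13);k=(v[:,2]>38)&(v[:,2]<46)&(abs(v[:,1])<45)&(abs(v[:,0])<75)
e=v[k];print('local x',np.percentile(e[:,0],[0,1,99,100]))
for a in [-50,-40,-30,-20,-10]:
    g=e[abs(e[:,0]-a)<4];print(a,np.percentile(g[:,1],[1,99]))
k=(v[:,2]>60)&(v[:,2]<175)&(abs(v[:,1])<35)&(abs(v[:,0])<110)
e=v[k];l=cv2.fitLine(e[:,[0,2]].astype(np.float32),cv2.DIST_HUBER,0,.01,.01).ravel();print('lid',l,k.sum(),np.arctan2(l[1],-l[0]), e[:,2].max(), e[:,0].min(),e[:,0].max())
E
```

```text
15.0667 [ 424.2 -297.5  239.2] [-90.   -0.3 -13.3]
1932 ((499.5042724609375, -315.54156494140625), (60.05615234375, 111.49095916748047), 75.95575714111328) [ 438.9 -355.9   36. ] [ 546.9 -273.3   46.4]
local x [-17.4 -17.2  73.8  74.7]Traceback (most recent call last):
  File "<stdin>", line 9, in <module>
    return _quantile_unchecked(
        a, q, axis, out, overwrite_input, method, keepdims, weights)
    return _ureduce(a,
                    func=_quantile_ureduce_func,
    ...<5 lines>...
                    overwrite_input=overwrite_input,
                    method=method)
    r = func(a, **kwargs)
    result = _quantile(arr,
                       quantiles=q,
    ...<2 lines>...
                       out=out,
                       weights=wgt)
    slices_having_nans = np.isnan(arr[-1, ...])
                                  ~~~^^^^^^^^^
IndexError: index -1 is out of bounds for axis 0 with size 0
```

View pics/w11.png

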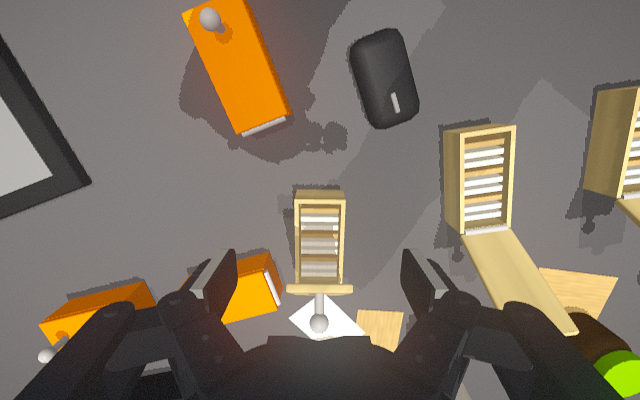

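The stiff case slid about 43 mm in +x while I pulled. Its near rim is now at local −17, and the lid stands at roughly 0.93 rad. The lid overhangs the box, so I'll grip from the −x end with a tilted tool. First I check the geometry and neighbours.

```bash
python3 - <<'E'
from w import *
p,d,P=wrist('w12')
C=np.array([503.7,-316.5,0]);yw=-14
v=cyl(P,C,yw)
k=(v[:,2]>38)&(v[:,2]<46)&(abs(v[:,1])<45)&(v[:,0]>-90)&(v[:,0]<20);e=v[k];print('rim x',np.percentile(e[:,0],[1,50]))
for a in [-50,-40,-30,-20]:
    g=e[abs(e[:,0]-a)<5]
    if len(g): print(a,len(g),np.percentile(g[:,1],[1,99]))
y=np.deg2rad(yw);h=C+[60*np.cos(y),60*np.sin(y),44]
V=cyl(P,h,yw)
b=ball(V.reshape(-1,3),[-30,0,97],18,-99);print('ball',b);print('theta',np.arctan2(b[0][2],-b[0][0])-np.arctan2(34,95))
hsv=cv2.cvtColor(p,cv2.COLOR_RGB2HSV).reshape(-1,3)
o=(hsv[:,0]>5)&(hsv[:,0]<15)&(hsv[:,1]>220)&(hsv[:,2]>80)&(v[:,2]>8)&(v[:,2]<100)
w=v[o];n=w[(abs(w[:,1])<110)&(w[:,0]>-140)&(w[:,0]<120)];print('orange near',len(n),n.min(0) if len(n) else '',n.max(0) if len(n) else '')
print(rel([423.4,-296.5,240],[-90,-35,-14]))
t,_=cv2.minAreaRect,0
p,d=eyes.grab_frame('top');cv2.imwrite('pics/t1.png',p[:,:,::-1])
E
```

```text
rim x [-59.7 -36.9]
-50 79 [-29.   29.8]
-40 65 [-29.2  29.1]
-30 72 [-29.2  29.5]
-20 70 [-29.4  29.9]
ball (array([-29.9,  -0.2,  97. ]), 339, np.float64(0.674376330064454))
theta 0.9282769504677754
orange near 17 [-134.6  -93.1   10.4] [ 78.9 -55.9  51.1]
(array([-0.3, -0.1,  0.1]), array([-0. ,  0. , -0.6]))
```

View pics/t1.png

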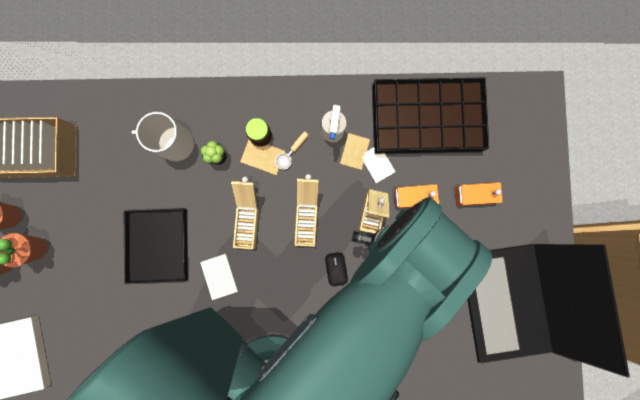

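carry_out --targets '[{"hand": 1, "travel": [0, 0, 0], "dr": [0, 0, -0.1]}, {"hand": 1, "travel": [0, 0, 0], "dr": [0, 0, -0.2]}, {"hand": 1, "travel": [0, 0, 0], "dr": [0, 0.01, -0.3]}, {"hand": 1, "travel": [0, 0, 0], "dr": [0, 0.01, -0.4]}, {"hand": 1, "travel": [0, 0, 0], "dr": [0, 0.01, -0.5]}, {"hand": 1, "travel": [0, 0, 0], "dr": [0, 0.01, -0.61]}, {"hand": 1, "travel": [0, 0, 0], "dr": [0, 0.01, -0.61]}, {"hand": 1, "travel": [0, 0, 0], "dr": [0, 0.01, -0.61]}]'

```text
time: 15.88
tcp_pos: [425.3, -298.0, 238.8]
orientation: [-89.8, -35.1, -14.0]
force: [0.4, -0.9, 0.5]
opening: 85.3
```

```bash
python3 - <<'E'
from w import *
s=state();print(s['time'],s['tcp_pos'],s['orientation'],s['joints'])
print(rel([423.4,-296.5,114],[-90,-35,-14]))
E
```

```text
15.8833 [ 425.3 -298.   238.8] [-89.8 -35.1 -14. ] [-55.4  -2.3 -36.4  28.4  22.6 -36. ]
(array([-7.4, 10.1,  0.1]), array([-0.,  0.,  0.]))
```

carry_out --targets '[{"hand": 1, "travel": [-1.8, 2.5, 0], "dr": [0, 0, 0]}, {"hand": 1, "travel": [-3.7, 5, 0], "dr": [0, 0, 0]}, {"hand": 1, "travel": [-5.5, 7.5, 0], "dr": [0, 0, 0]}, {"hand": 1, "travel": [-7, 9.5, 0.1], "dr": [0, 0, 0]}, {"hand": 1, "travel": [-7.4, 10.1, 0.1], "dr": [0, 0, 0]}, {"hand": 1, "travel": [-7.4, 10.1, 0.1], "dr": [0, 0, 0]}, {"hand": 1, "travel": [-7.4, 10.1, 0.1], "dr": [0, 0, 0]}]'

```text
time: 16.47
tcp_pos: [424.4, -297.1, 113.8]
orientation: [-89.7, -35.0, -13.9]
force: [0.1, 0.5, 0.6]
opening: 85.7
```

```bash
python3 - <<'E'
from w import *
p,d,P=wrist('w13')
s=state();print(s['time'],s['tcp_pos'],s['orientation'],s['force'])
C=np.array([503.7,-316.5,0]);y=np.deg2rad(-14)
g=C+np.array([-22*np.cos(y),-22*np.sin(y),27])
t=np.deg2rad(35);tcp=g-6*np.array([np.sin(t)*np.cos(y),np.sin(t)*np.sin(y),-np.cos(t)]);print(tcp)
print(rel(tcp,[-90,-35,-14]))
p,d=eyes.grab_frame('scene');cv2.imwrite('pics/s7.png',cv2.resize(p[60:260,200:520,::-1],None,fx=2.5,fy=2.5))
E
```

```text
16.5167 [ 424.5 -297.2  114.5] [-89.8 -35.  -13.9] [0.2 0.2 0.8]
[ 479.  -310.3   31.9]
(array([-0.1, 10. ,  0. ]), array([-0.,  0.,  0.]))
```

View pics/w13.png

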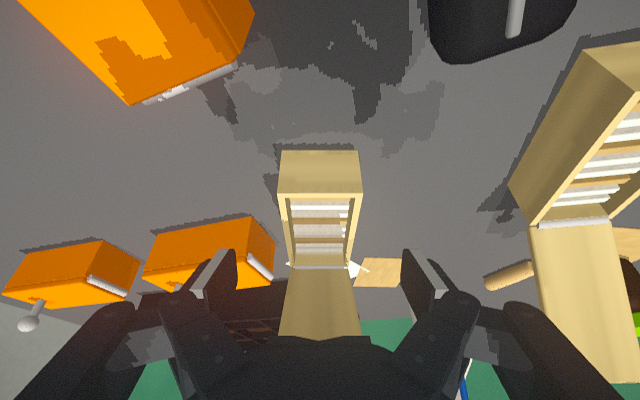

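View pics/s7.png

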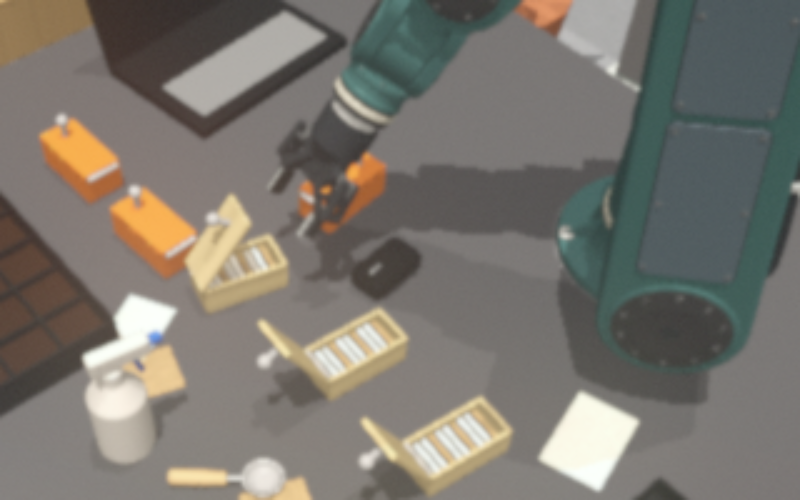

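carry_out --targets '[{"hand": 1, "travel": [0, 2, 0], "dr": [0, 0, 0]}, {"hand": 1, "travel": [0, 4.5, 0], "dr": [0, 0, 0]}, {"hand": 1, "travel": [0, 7, 0], "dr": [0, 0, 0]}, {"hand": 1, "travel": [-0.1, 9, 0], "dr": [0, 0, 0]}, {"hand": 1, "travel": [-0.1, 10, 0], "dr": [0, 0, 0]}, {"hand": 1, "travel": [-0.1, 10, 0], "dr": [0, 0, 0]}, {"hand": 1, "travel": [-0.1, 10, 0], "dr": [0, 0, 0]}]'

```text
time: 17.15
tcp_pos: [479.9, -310.9, 32.9]
orientation: [-89.9, -35.1, -13.8]
force: [0.3, -0.4, -0.3]
opening: 85.5
```

```bash
python3 - <<'E'
from w import *
p,d,P=wrist('w14')
s=state();print(s['time'],s['tcp_pos'],s['orientation'],s['force'])
E
```

```text
17.2 [ 479.7 -310.9   33.3] [-89.9 -35.1 -13.8] [-0.3 -0.8 -0.1]
```

View pics/w14.png

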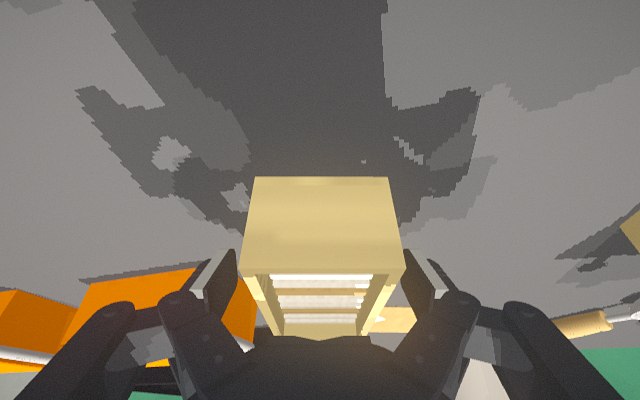

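carry_out --grip_force 80 --targets '[{"hand": 0.5, "travel": [0, 0, 0], "dr": [0, 0, 0]}, {"hand": 0.5, "travel": [0, 0, 0], "dr": [0, 0, 0]}, {"hand": 0.5, "travel": [0, 0, 0], "dr": [0, 0, 0]}, {"hand": 0.5, "travel": [0, 0, 0], "dr": [0, 0, 0]}, {"hand": 0.5, "travel": [0, 0, 0], "dr": [0, 0, 0]}, {"hand": 0.5, "travel": [0, 0, 0], "dr": [0, 0, 0]}, {"hand": 0.5, "travel": [0, 0, 0], "dr": [0, 0, 0]}]'

```text
time: 17.78
tcp_pos: [479.8, -311.3, 34.7]
orientation: [-90.0, -35.2, -13.8]
force: [-9.1, 3.4, 15.9]
opening: 59.3
```

```bash
python3 - <<'E'
from w import *
s=state();print(s['time'],s['tcp_pos'],s['orientation'],s['force'],s['wrist_torque'],s['opening'])
print(rel(s['tcp_pos']+[0,0,30]),rel(s['tcp_pos']+[0,0,150]))
E
```

```text
17.7833 [ 479.8 -311.3   34.7] [-90.  -35.2 -13.8] [-9.1  3.4 15.9] [0.3 0.2 0.2] 59.31742728382641
(array([ 1.7, -2.5,  0. ]), None) (array([  8.7, -12.3,   0. ]), None)
```

carry_out --targets '[{"hand": 0.5, "travel": [0.5, -0.7, 0], "dr": [0, 0, 0]}, {"hand": 0.5, "travel": [1.1, -1.5, 0], "dr": [0, 0, 0]}, {"hand": 0.5, "travel": [1.7, -2.5, 0], "dr": [0, 0, 0]}, {"hand": 0.5, "travel": [2.8, -4, 0], "dr": [0, 0, 0]}, {"hand": 0.5, "travel": [4, -5.7, 0], "dr": [0, 0, 0]}, {"hand": 0.5, "travel": [5.2, -7.4, 0], "dr": [0, 0, 0]}, {"hand": 0.5, "travel": [6.4, -9.1, 0], "dr": [0, 0, 0]}, {"hand": 0.5, "travel": [7.6, -10.8, 0], "dr": [0, 0, 0]}, {"hand": 0.5, "travel": [8.4, -11.9, 0], "dr": [0, 0, 0]}, {"hand": 0.5, "travel": [8.7, -12.3, 0], "dr": [0, 0, 0]}, {"hand": 0.5, "travel": [8.7, -12.3, 0], "dr": [0, 0, 0]}]'

```text
time: 18.7
tcp_pos: [479.7, -311.5, 186.4]
orientation: [-90.0, -35.3, -13.8]
force: [0.8, -0.4, -4.6]
opening: 59.1
```

```bash
python3 - <<'E'
from w import *
s=state();print(s['time'],s['tcp_pos'],s['orientation'],s['force'],s['wrist_torque'],s['opening'],s['joints'])
p,d=eyes.grab_frame('scene');cv2.imwrite('pics/s8.png',cv2.resize(p[40:280,200:520,::-1],None,fx=2.5,fy=2.5))
p,d,P=wrist('w15')
E
```

```text
18.7 [ 479.7 -311.5  186.4] [-90.  -35.3 -13.8] [ 0.8 -0.4 -4.6] [0.3 1.2 0. ] 59.108317319959674 [-50.4   5.3 -38.3  16.7  20.1 -31.2]
```

View pics/s8.png

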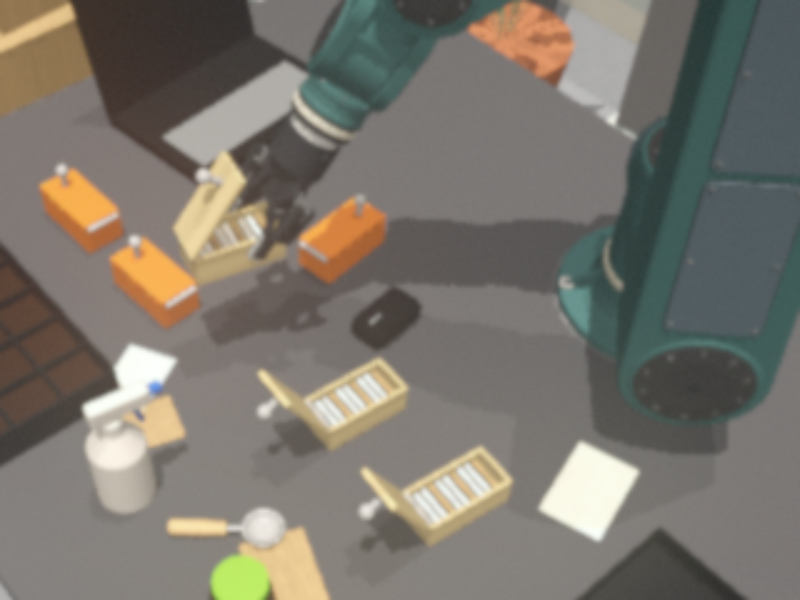

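View pics/w15.png

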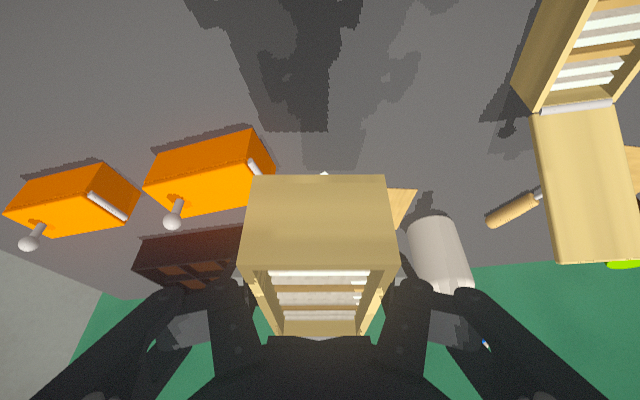

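```bash
python3 - <<'E'
from w import *
np.set_printoptions(precision=3,suppress=True)
print(rel([395.4,338.1,188],[-90,-35.2,15]))
print(rel([437,15,188],[-90,-35.2,1]))
E
```

```text
(array([-19.148, -13.833,  61.027]), array([ 0.289, -0.412, -0.   ]))
(array([-9.524, -7.103, 30.641]), array([ 0.148, -0.212, -0.001]))
```

carry_out --targets '[{"hand": 0.5, "travel": [-0.3, -0.2, 0.9], "dr": [0.004, -0.006, 0]}, {"hand": 0.5, "travel": [-0.9, -0.6, 2.8], "dr": [0.013, -0.019, 0]}, {"hand": 0.5, "travel": [-1.7, -1.3, 5.5], "dr": [0.027, -0.038, 0]}, {"hand": 0.5, "travel": [-2.7, -2, 8.6], "dr": [0.041, -0.059, 0]}, {"hand": 0.5, "travel": [-3.6, -2.7, 11.6], "dr": [0.056, -0.08, 0]}, {"hand": 0.5, "travel": [-4.6, -3.4, 14.7], "dr": [0.071, -0.102, 0]}, {"hand": 0.5, "travel": [-5.5, -4.1, 17.8], "dr": [0.086, -0.123, 0]}, {"hand": 0.5, "travel": [-6.5, -4.8, 20.8], "dr": [0.1, -0.144, 0]}, {"hand": 0.5, "travel": [-7.4, -5.5, 23.9], "dr": [0.115, -0.165, 0]}, {"hand": 0.5, "travel": [-8.4, -6.2, 27], "dr": [0.13, -0.186, 0]}, {"hand": 0.5, "travel": [-9.1, -6.8, 29.4], "dr": [0.142, -0.203, 0]}, {"hand": 0.5, "travel": [-9.5, -7.1, 30.6], "dr": [0.148, -0.212, 0]}]'

```text
time: 19.8
tcp_pos: [435.0, 17.6, 186.6]
orientation: [-89.9, -35.0, 1.2]
force: [0.8, 0.1, -5.5]
opening: 58.9
```

```bash
python3 - <<'E'
from w import *
np.set_printoptions(precision=3,suppress=True)
s=state();print(s['time'],s['tcp_pos'],s['orientation'],s['force'],s['opening'],s['joints'])
print(rel([395.4,338.1,188],[-90,-35.2,15]))
E
```

```text
19.8 [434.959  17.562 186.578] [-89.892 -35.033   1.166] [ 0.796  0.14  -5.541] 58.92777896023515 [-13.692 -10.75  -53.855  12.796   8.57  -12.259]
(array([-2.623, -1.952, 32.131]), array([ 0.137, -0.198, -0.003]))
```

carry_out --targets '[{"hand": 0.5, "travel": [-0.1, -0.1, 1], "dr": [0.004, -0.006, 0]}, {"hand": 0.5, "travel": [-0.3, -0.2, 3.2], "dr": [0.013, -0.02, 0]}, {"hand": 0.5, "travel": [-0.5, -0.4, 6.1], "dr": [0.026, -0.038, 0]}, {"hand": 0.5, "travel": [-0.7, -0.5, 9.2], "dr": [0.04, -0.057, 0]}, {"hand": 0.5, "travel": [-1, -0.7, 12.5], "dr": [0.053, -0.077, 0]}, {"hand": 0.5, "travel": [-1.3, -1, 15.8], "dr": [0.067, -0.097, 0]}, {"hand": 0.5, "travel": [-1.6, -1.2, 19.1], "dr": [0.081, -0.118, 0]}, {"hand": 0.5, "travel": [-1.8, -1.4, 22.4], "dr": [0.095, -0.138, 0]}, {"hand": 0.5, "travel": [-2.1, -1.6, 25.6], "dr": [0.11, -0.158, 0]}, {"hand": 0.5, "travel": [-2.3, -1.8, 28.6], "dr": [0.122, -0.177, 0]}, {"hand": 0.5, "travel": [-2.5, -1.9, 31], "dr": [0.133, -0.191, 0]}, {"hand": 0.5, "travel": [-2.6, -1.95, 32.1], "dr": [0.137, -0.198, 0]}]'

```text
time: 20.8
tcp_pos: [394.0, 340.2, 186.7]
orientation: [-90.0, -34.9, 15.2]
force: [1.1, -0.4, -5.6]
opening: 58.9
```

```bash
python3 - <<'E'
from w import *
s=state();print(s['time'],s['tcp_pos'],s['orientation'],s['force'],s['opening'],s['joints'])
p,d=eyes.grab_frame('scene');cv2.imwrite('pics/s9.png',cv2.resize(p[140:380,300:620,::-1],None,fx=2.5,fy=2.5))
i=eyes.camera_info('scene');P=cloud(d,i)
p,d=eyes.grab_frame('top');cv2.imwrite('pics/t2.png',p[:,:,::-1])
# tray rim from scene not occluded; case underside check: lowest side points
y=np.deg2rad(15);c=s['tcp_pos']+[24.6*np.cos(y),24.6*np.sin(y),0]
v=cyl(P,[c[0],c[1],0],15)
k=(abs(v[:,0])<75)&(abs(v[:,1])<36)&(v[:,2]>90)&(v[:,2]<320)
e=v[k];print(len(e),np.percentile(e,[1,99],axis=0))
for a in (-55,-30,0,30,50,58): 
    g=e[abs(e[:,0]-a)<5];g=g[g[:,1]>20]; print(a,len(g),np.percentile(g[:,2],[1,5,95]) if len(g)>5 else '')
print(rel([395.4,338.1,60],[-90,-35.2,15]),rel([395.4,338.1,40],[-90,-35.2,15]))
E
```

```text
20.8 [394.  340.2 186.7] [-90.  -34.9  15.2] [ 1.1 -0.4 -5.6] 58.91288742798881 [ 38.3   0.9 -43.7  12.7 -12.9  19.2]
2640 [[-73.7 -34.2 156.2]
 [ 66.6  32.9 316.4]]
-55 40 [242.6 245.9 264.6]
-30 0 
0 35 [282.3 283.9 298.2]
30 45 [241.  242.9 258.9]
50 34 [217.4 218.8 230.3]
58 80 [152.9 155.1 221. ]
(array([-7.2, 10.4, -0.1]), array([-0.,  0., -0.])) (array([-8.3, 12.1, -0.1]), array([-0.,  0., -0.]))
```

View pics/s9.png

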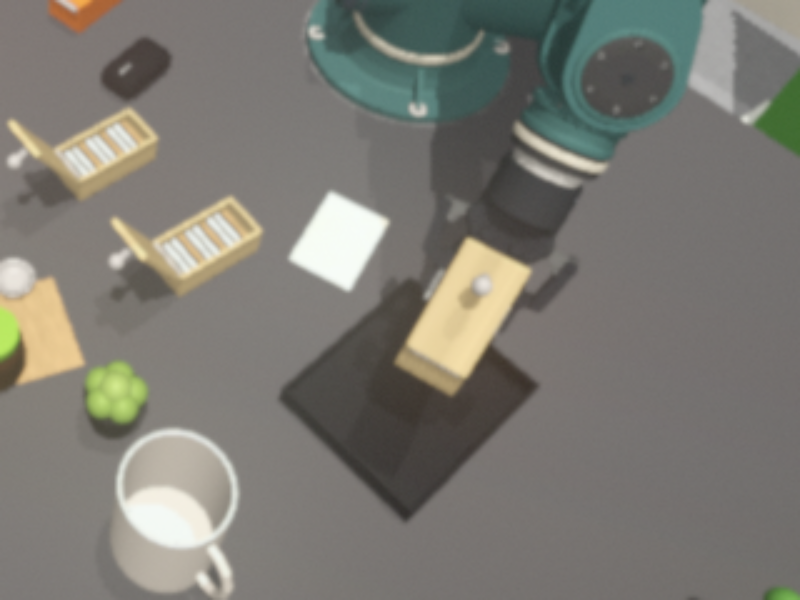

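View pics/t2.png

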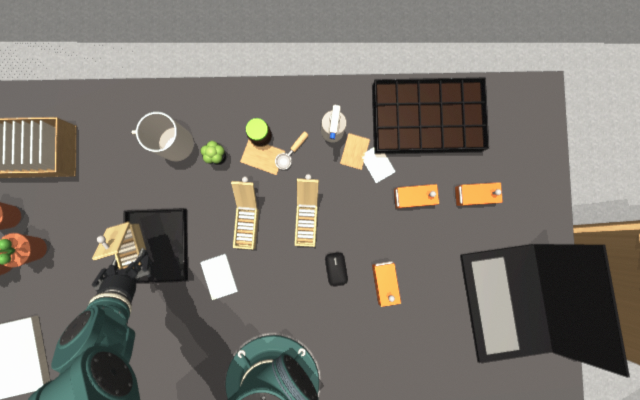

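carry_out --targets '[{"hand": 0.5, "travel": [-0.7, 1, 0], "dr": [0, 0, 0]}, {"hand": 0.5, "travel": [-2, 2.9, 0], "dr": [0, 0, 0]}, {"hand": 0.5, "travel": [-3.3, 4.8, 0], "dr": [0, 0, 0]}, {"hand": 0.5, "travel": [-4.6, 6.7, -0.1], "dr": [0, 0, 0]}, {"hand": 0.5, "travel": [-5.9, 8.5, -0.1], "dr": [0, 0, 0]}, {"hand": 0.5, "travel": [-7, 10, -0.1], "dr": [0, 0, 0]}, {"hand": 0.5, "travel": [-7.6, 11, -0.1], "dr": [0, 0, 0]}, {"hand": 0.5, "travel": [-7.9, 11.3, -0.1], "dr": [0, 0, 0]}, {"hand": 0.5, "travel": [-7.9, 11.3, -0.1], "dr": [0, 0, 0]}]'

```text
time: 21.65
tcp_pos: [393.6, 336.7, 47.5]
orientation: [-90.1, -34.7, 15.2]
force: [0.6, -0.4, -5.6]
opening: 59.0
```

```bash
python3 - <<'E'
from w import *
np.set_printoptions(precision=2,suppress=True)
s=state();print(s['time'],s['tcp_pos'],s['orientation'],s['force'],s['opening'])
p,d=eyes.grab_frame('scene');cv2.imwrite('pics/s10.png',cv2.resize(p[180:360,360:600,::-1],None,fx=3.3,fy=3.3))
s=state();print(s['tcp_pos'],s['force'])
print(rel([395.4,338.1,39.5],[-90,-35.2,15]))
E
```

```text
21.65 [393.6  336.66  47.49] [-90.1  -34.74  15.21] [ 0.64 -0.37 -5.6 ] 59.04110721293016
[394.1  337.21  48.51] [-0.45  0.12 -4.28]
(array([-0.39,  0.82,  0.05]), array([-0.  ,  0.  , -0.01]))
```

View pics/s10.png

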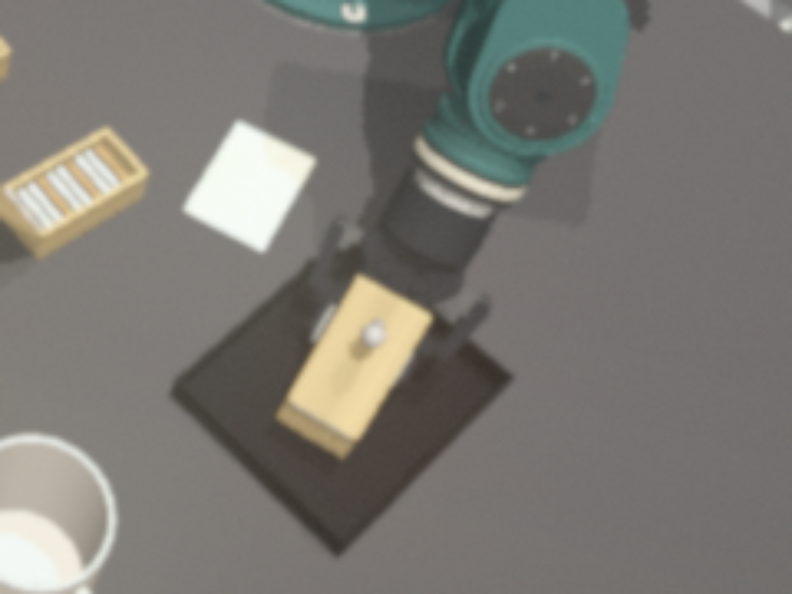

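carry_out --targets '[{"hand": 0.5, "travel": [-0.12, 0.16, 0], "dr": [0, 0, 0]}, {"hand": 0.5, "travel": [-0.23, 0.33, 0], "dr": [0, 0, 0]}, {"hand": 0.5, "travel": [-0.34, 0.49, 0], "dr": [0, 0, 0]}, {"hand": 0.5, "travel": [-0.42, 0.61, 0], "dr": [0, 0, 0]}, {"hand": 0.5, "travel": [-0.46, 0.67, 0], "dr": [0, 0, 0]}, {"hand": 0.5, "travel": [-0.46, 0.67, 0], "dr": [0, 0, 0]}, {"hand": 0.5, "travel": [-0.46, 0.67, 0], "dr": [0, 0, 0]}]'

```text
time: 22.28
tcp_pos: [394.1, 337.2, 40.4]
orientation: [-90.1, -34.8, 15.2]
force: [0.1, -0.4, -5.3]
opening: 58.7
```

```bash
python3 - <<'E'
from w import *
s=state();print(s['time'],s['tcp_pos'],s['orientation'],s['force'],s['wrist_torque'],s['opening'])
E
```

```text
22.2833 [394.1 337.2  40.4] [-90.1 -34.8  15.2] [ 0.1 -0.4 -5.3] [-0.3  1.1 -0. ] 58.70947466816697
```

Not touching the tray floor yet (force −5.3 N, still the full load). I lower a little more in small steps.

carry_out --targets '[{"hand": 0.5, "travel": [-0.06, 0.08, 0], "dr": [0, 0, 0]}, {"hand": 0.5, "travel": [-0.11, 0.16, 0], "dr": [0, 0, 0]}, {"hand": 0.5, "travel": [-0.11, 0.16, 0], "dr": [0, 0, 0]}, {"hand": 0.5, "travel": [-0.11, 0.16, 0], "dr": [0, 0, 0]}]'

```text
time: 22.62
tcp_pos: [394.4, 337.4, 38.9]
orientation: [-90.0, -34.9, 15.2]
force: [-3.2, -1.4, 3.4]
opening: 59.0
```

carry_out --targets '[{"hand": 0.75, "travel": [0, 0, 0], "dr": [0, 0, 0]}, {"hand": 0.85, "travel": [0, 0, 0], "dr": [0, 0, 0]}, {"hand": 1, "travel": [0, 0, 0], "dr": [0, 0, 0]}, {"hand": 1, "travel": [0, 0, 0], "dr": [0, 0, 0]}, {"hand": 1, "travel": [0, 0, 0], "dr": [0, 0, 0]}, {"hand": 1, "travel": [0, -1, 0], "dr": [0, 0, 0]}, {"hand": 1, "travel": [0, -2.5, 0], "dr": [0, 0, 0]}, {"hand": 1, "travel": [0, -5, 0], "dr": [0, 0, 0]}, {"hand": 1, "travel": [0, -8, 0], "dr": [0, 0, 0]}, {"hand": 1, "travel": [0, -11, 0], "dr": [0, 0, 0]}, {"hand": 1, "travel": [0, -13, 0], "dr": [0, 0, 0]}, {"hand": 1, "travel": [0, -13, 0], "dr": [0, 0, 0]}]'

```text
time: 23.62
tcp_pos: [321.9, 318.3, 148.6]
orientation: [-89.9, -35.1, 15.2]
force: [0.3, 0.8, -0.9]
opening: 85.1
```

```bash
python3 - <<'E'
from w import *
s=state();print(s['time'],s['tcp_pos'],s['force'],s['opening'])
p,d=eyes.grab_frame('scene');cv2.imwrite('pics/s11.png',p[:,:,::-1]);cv2.imwrite('pics/s11c.png',cv2.resize(p[180:360,360:600,::-1],None,fx=3.3,fy=3.3))
p,d,P=wrist('w16')
C=np.array([418.2,343.8,0]);
v=cyl(P,C,15);k=(v[:,2]>40)&(v[:,2]<54)&(abs(v[:,1])<40)&(v[:,0]>-75)&(v[:,0]<70);e=v[k]
for a in (-55,-40,-20,0,20,40): 
    g=e[abs(e[:,0]-a)<5]; print(a,len(g),np.percentile(g[:,1],[1,99]) if len(g)>5 else '',np.median(g[:,2]) if len(g) else '')
q=P.reshape(-1,3)[(v[:,2]>40)&(v[:,2]<54)&(abs(v[:,1])<40)&(v[:,0]>-75)&(v[:,0]<70)]
print(cv2.minAreaRect(q[:,:2].astype(np.float32)))
k=(v[:,2]>65)&(v[:,2]<150)&(abs(v[:,1])<25)&(abs(v[:,0])<110)&(v[:,0]>-30)
e=v[k];l=cv2.fitLine(e[:,[0,2]].astype(np.float32),cv2.DIST_HUBER,0,.01,.01).ravel();print('lid',np.arctan2(abs(l[1]),abs(l[0])),k.sum())
E
```

```text
23.6167 [321.9 318.3 148.6] [ 0.3  0.8 -0.9] 85.12395764450349
-55 582 [-30.5  28.5] 48.14308556644427
-40 297 [-30.3  28.8] 40.83576025996655
-20 264 [-30.2  28.9] 40.91165545273917
0 226 [-30.1  29. ] 40.96080090505916
20 197 [-29.8  29.3] 40.99200112897134
40 141 [-29.6  29.2] 41.232431398253794
((417.45770263671875, 343.0604248046875), (121.90609741210938, 60.0015754699707), 15.43310832977295)
lid 0.92750186 4328
```

View pics/s11.png

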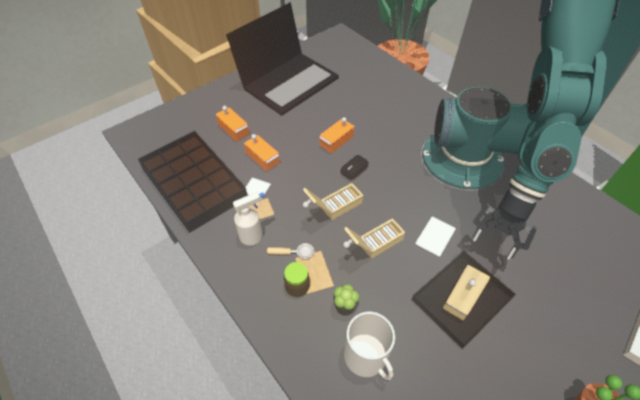

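View pics/w16.png

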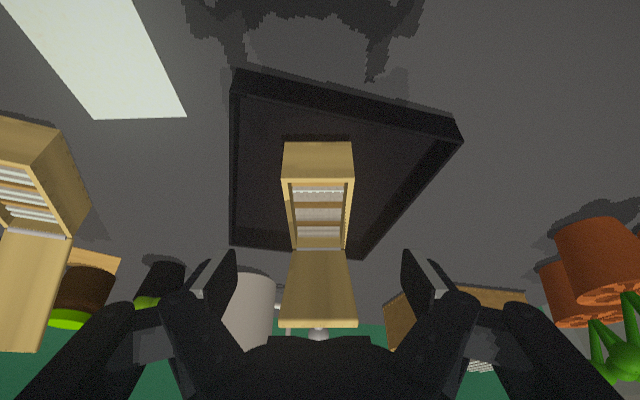

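```bash
python3 - <<'E'
from w import *
p,d=eyes.grab_frame('top');cv2.imwrite('pics/t3.png',p[:,:,::-1])
i=eyes.camera_info('top');P=cloud(d,i)
for n,hx,kx,ky,yw in [('A',0,431.9,73.6,-6),('B',0,435,-109.2,-4.45)]:
    y=np.deg2rad(yw);c=np.array([kx+35*np.cos(y),ky+35*np.sin(y),0]);v=cyl(P,c,yw)
    m=(v[:,2]>36)&(v[:,2]<50)&(abs(v[:,1])<40)&(v[:,0]>-75)&(v[:,0]<62);e=v[m]
    print(n,np.percentile(e,[0.5,99.5],axis=0)[:,:2])
    h=c+[60*np.cos(y),60*np.sin(y),44];print(lidangle(P,h,yw)[:2])
a=cv2.imread('pics/top0.png');df=cv2.absdiff(a,p[:,:,::-1]).max(2)
for n,(u0,v0,u1,v1) in dict(mouse=(322,250,350,290),or1=(392,182,442,212),or2=(455,178,506,210),or3=(372,258,404,310),scoop=(272,130,312,172),jug=(130,110,195,162),pot=(198,138,228,166),jar=(244,116,272,146),spr=(320,100,350,145)).items():
    print(n,(df[v0:v1,u0:u1]>40).sum())
E
```

```text
A [[-60.  -29.7]
 [ 61.5  30.2]]
(np.float32(2.1143377), 380)
B [[-60.4 -29.5]
 [ 61.7  30.1]]
(np.float32(2.1097088), 385)
mouse 0
or1 0
or2 0
or3 0
scoop 0
jug 0
pot 0
jar 0
spr 0
```

View pics/t3.png

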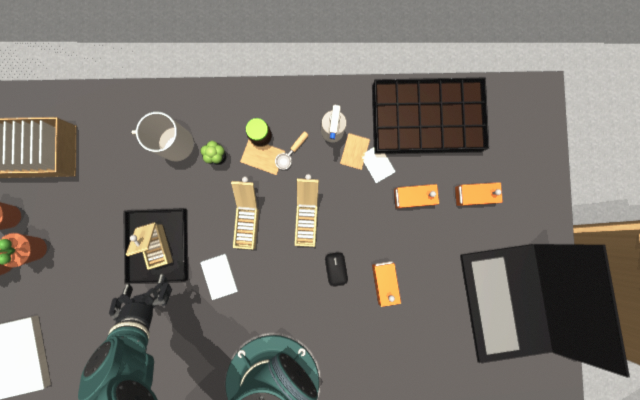

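The final top view shows cases A and B unmoved at (245,228) and (306,226), lids back at 2.11 rad. The stiff case is in the tray at (153,246), and nothing else has changed. The arm is clear, so I hand in.

```bash
python3 -c "
from rig import ticket
print(ticket.job_done())"
```

```text
the job is handed in; nothing more can be done
None
```

All three lids are open. The two good cases stand where they were, and the stiff one is flat in the reject tray with its lid partway open. I handed in after about 24 s of robot time; no verdict was reported.

- **Good cases:** these are the two nearest the tray. I opened each lid by its knob to about 1.65 rad and let go, and both fell back onto their stops. In the last check both lids read 2.11 rad and neither case had measurably moved.
- **Stiff case:** this is the one farthest from the tray, at the right in the top view. Its lid stayed at about 0.93 rad after I let go. I gripped the case across its width with the tool tilted under the lid, lowered it until it touched the tray floor, and only then released it. The last check shows it level near the tray's centre, with the lid still at 0.93 rad.
- **Other things:** the before and after top views show no change at the mouse, scoop, pot, sprayer, jar, jug or the orange look-alikes.

**What went off plan:** the stiff case slid about 43 mm away from the robot while I pulled its lid. The lid therefore stopped at 0.93 rad instead of the 1.55 I intended. The case touched nothing while it slid, and I measured it again before gripping it.

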